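# Fetch the centring telescope from behind the bottles

### The job

The centring telescope stands in the sleeve in the middle of the accessory board, hemmed in by the bottle, the carton and the tin. First stand all three upright on the steel tray, leaving the telescope where it is; then draw the telescope straight up out of its sleeve and stand it, barrel down, in the empty aluminium cup; and last put the bottle, the carton and the tin back on the board, each upright on the very pad it came from. Keep everything upright throughout and do not disturb the Petri dish.

Things in the scene. Friction and masses are not known exactly. Their poses are not given: they have to be found in the camera images.
- board: Fixed aluminium plate 170 x 170 x 8 mm; origin: centre of its underside, x and y along its edges. At its centre a dark steel sleeve: outside 34 mm, bore 24.8 mm, rim 48 mm above the origin. Round it three flush black pads, diameter 56 mm, centres 56 mm from the sleeve: towards -x and 60 degrees either side of +x; one tall thing within 3 mm of each centre. Board left and tray right, or the reverse.
- tray: Fixed square steel tray, 200 x 200 mm outside, rim 15 mm high, walls and floor 4 mm thick; origin at the centre of its underside, x and y along its edges. Empty at the start; the side area for the three tall things, anywhere inside its rim (bases clear of the walls).
- cup: Fixed low round aluminium cup, 60 mm outside and 50 mm inside diameter, 25 mm high, floor 5 mm thick; origin at the centre of its underside. The place for the telescope.
- telescope: Loose centring telescope, 66 mm long, 90 g: aluminium barrel, diameter 23.2, length 36 mm, below a black round head, diameter 34, height 30 mm (top 4 mm tapered). Origin: centre of the barrel's lower end, z up its axis. At the start the barrel is in the sleeve (1.6 mm play in diameter), the head on its rim (origin 12 mm above the board's).
- bottle: Loose white plastic bottle, 148 mm high, about 0.16 kg: a straight round body of 44 mm diameter up to 120 mm, then a shoulder and a grey cap of 27 mm diameter. Origin at the centre of its underside, z up.
- carton: Loose upright brown cardboard carton, square, 42 x 42 mm, 135 mm high, about 0.10 kg. Origin at the centre of its underside, z up, x and y square to its sides.
- tin: Loose round aluminium tin with a flat lid, straight sides, 46 mm diameter, 132 mm high, about 0.18 kg. Origin at the centre of its underside, z up.
- dish: Loose lidded glass Petri dish, 90 mm diameter, 16 mm high, lying on the bench near the cup. Origin at the centre of its underside. To be left alone.
Not all that is in view belongs to the job. Leave any red look-alike of the tin alone.

How it is judged (in metres and radians):
On the way, in this order (a step that is already met when the one before it is completed fails the run):
1. bottle, carton and tin all stand upright on the tray, the telescope still in its sleeve (x of bottle in the frame of tray between -0.085 and 0.085 m and y of bottle in the frame of tray between -0.085 and 0.085 m and z of bottle in the frame of tray between 0 and 0.008 m and angle between each of bottle, carton, tin's own z axis and vertical below 0.15 rad and linear speed of each of bottle, carton, tin below 0.05 m/s and x of carton in the frame of tray between -0.085 and 0.085 m and y of carton in the frame of tray between -0.085 and 0.085 m and z of carton in the frame of tray between 0 and 0.008 m and x of tin in the frame of tray between -0.085 and 0.085 m and y of tin in the frame of tray between -0.085 and 0.085 m and z of tin in the frame of tray between 0 and 0.008 m and distance of telescope from where it was at the start of the episode below 0.008 m), for 0.2 s.
2. the telescope stands in the cup while the three still stand on the tray (horizontal distance between telescope and cup below 0.014 m and z of telescope in the frame of cup below 0.009 m and angle between each of telescope, bottle, carton, tin's own z axis and vertical below 0.15 rad and linear speed of telescope below 0.03 m/s and x of bottle in the frame of tray between -0.085 and 0.085 m and y of bottle in the frame of tray between -0.085 and 0.085 m and z of bottle in the frame of tray between 0 and 0.008 m and linear speed of each of bottle, carton, tin below 0.05 m/s and x of carton in the frame of tray between -0.085 and 0.085 m and y of carton in the frame of tray between -0.085 and 0.085 m and z of carton in the frame of tray between 0 and 0.008 m and x of tin in the frame of tray between -0.085 and 0.085 m and y of tin in the frame of tray between -0.085 and 0.085 m and z of tin in the frame of tray between 0 and 0.008 m), for 0.2 s.
At the end, for the whole second after the job is handed in: The telescope stands upright (within 0.15 rad) at rest in the cup, barrel on its floor; bottle, carton and tin stand upright (within 0.1 rad) at rest on the board, each within 15 mm of where it stood at the start; all are released (horizontal distance between telescope and cup below 0.014 m and z of telescope in the frame of cup below 0.009 m and angle between telescope's own z axis and vertical below 0.15 rad and linear speed of each of telescope, bottle, carton, tin below 0.03 m/s and distance of each of bottle, carton, tin from where it was at the start of the episode below 0.015 m and angle between each of bottle, carton, tin's own z axis and vertical below 0.1 rad); the robot touches nothing.
It fails at once if the telescope is tipped (more than 0.4 rad) (angle between telescope's own z axis and vertical above 0.4 rad).
It fails at once if the bottle is tipped over (more than 0.5 rad) (angle between bottle's own z axis and vertical above 0.5 rad).
It fails at once if the carton is tipped over (more than 0.5 rad) (angle between carton's own z axis and vertical above 0.5 rad).
It fails at once if the tin is tipped over (more than 0.5 rad) (angle between tin's own z axis and vertical above 0.5 rad).
It fails at once if the Petri dish is moved more than 20 mm (distance of dish from where it was at the start of the episode above 0.02 m).
It also fails if it takes over 144 s, if anything falls off the work surface, if the arm or the gripper's body presses on something with over 40 N, if the wrist force passes 120 N, or if a joint passes its speed limit or range.

### The arm

A 6-joint arm with a two-finger parallel gripper is mounted at the origin on the work surface. World frame = base frame: x ahead of the robot, y to its left, z up, the work surface at z = 0. Lengths are in mm, angles in degrees, forces in N, time in s.
With the tool pointing down it reaches from about 350 to 950 mm from the base axis. Payload 17.4 kg.
Tool frame: the origin (TCP) lies between the finger pads; the fingertips stand 25 mm ahead of it and the grasp point (between the pads) lies 6 mm ahead of it; z points along the fingers, y is the line along which they close (so a half turn about z gives the same grasp; the last joint's range is limited). The gripper opens to 93 mm and grips with 3 to 60 N. Pads are 15 mm wide; open, the fingers measure 128 mm over their backs; the gripper's body (75 mm by 188 mm) begins 65 mm behind the grasp point.
Start: joints at [-66.337, 6.646, 82.598, -0, 90.757, -2.166], TCP at [294.08, -607.577, 243.646] pointing down, gripper open.
Joint ranges: [-162.19, 162.19], [-47.58, 125.68], [4.15, 143.07], [-65.23, 245.23], [0.69, 171.88], [-170.13, 170.13]. Speed limits (degrees/s): [108.29, 108.29, 127.2, 180, 180, 180].

### API

Orientations are given as a 3x3 rotation matrix whose columns are the frame's x, y, z axes.
In Python, from workcell import r, viewer, ticket gives the robot as it stands.
- The arm moves only by the tool move_arm, never from a script. Its argument "targets" is one flat list of numbers, 4 for each row, row after row: the shift along the tool's x, y, z in m, then the turn about the tool's z in degrees. A call has 1 to 5 rows; each row shifts and turns the commanded pose from where the row before left it, along the tool's axes as they then stand; what a row does not reach is not made up. A row lasts 1/12 s, in which the tool goes at most 41.7 mm and 7.16 degrees, less where a joint would pass 70% of its speed; a pose out of reach is approached as far as the arm can. A call with a gripper value outside its range is refused whole. "fingers" is the opening, from 0 (shut) to 1 (fully open), set as the call begins (left out, the last holds). The fingers move at their own pace and stop on an object; "force" is the grip in N (left out, the last holds). Time passes only in rows, so rows that do not move let the fingers close. It gives the time, the measured TCP pose, the force, the opening and the grip force at its end, in the units of the state.
- r.sense(): the state, without advancing time (a new reading comes with each control period).
- viewer.capture(name): name is "scene" or "top"; returns a dict with "img" (420x560x3 uint8, blue, green, red), "mtx" (3x3 intrinsics, pixels), "camera_from_world" (4x4, takes a point from world to camera coordinates). Camera axes: x right, y down, z forward; pixel columns grow to the right and rows downward; lengths in mm; the calibration is good to about 2 mm. A picture is of the moment at which its call begins. There is no depth.
- ticket.hand_in(): hands the job in; it is judged then, once.
The state is a dict: "clock": time; "qpos": joint angles; "qvel": joint speeds; "tau": joint torques, N m; "eef_pos": TCP position; "ee_rot": TCP orientation; "contact_force": force on the tool from outside, world axes, zero at the start; "moment": the same for the moment, N m; "gripper_width": opening from 0.0 (shut) to 1.0 (fully open); "grip_force": force on a finger pad.
Only numpy, scipy, OpenCV 4.12 (cv2) and the standard library are available. Lean on these libraries where they do the work, as an engineer would, in place of code of your own. Each camera call takes 0.05 s, during which the arm holds its last target. There are 200 camera calls.

## Working session

There is one attempt and no reset: what is moved stays moved. The work goes in short steps, Python scripts to look and compute and a tool call to move; the robot and the scene stay as the last step left them, time stands still between calls to the robot, and variables do not carry over. Pictures are saved under pics/ and viewed, at most 14 in all, crops included, and the job is handed in when it is done.

Besides the shell and the picture viewer there is one more tool, called as a command line: name --argument value ..., lists and objects as JSON in quotes. move_arm: Moves the arm, as the interface text tells. Its arguments: {"type":"object","properties":{"targets":{"type":"array"},"fingers":{"type":"number"},"force":{"type":"number"}},"required":["targets"]}

```bash
mkdir -p pics; python3 - <<'E'
from workcell import r, viewer
import cv2
for n in("scene","top"):
    c=viewer.capture(n); cv2.imwrite(f"pics/{n}0.png",c["img"]); print(n,c["mtx"].round(1).tolist(),c["camera_from_world"].round(4).tolist())
s=r.sense(); print(s["clock"],s["eef_pos"],s["ee_rot"],s["contact_force"])
E
```

```text
scene [[497.3, 0.0, 277.4], [0.0, 497.3, 213.5], [0.0, 0.0, 1.0]] [[-0.8329, 0.5534, 0.0056, 471.8133], [0.4579, 0.6949, -0.5545, -240.7369], [-0.3108, -0.4593, -0.8322, 1307.6708], [0.0, 0.0, 0.0, 1.0]]
top [[526.9, 0.0, 287.3], [0.0, 526.9, 215.3], [0.0, 0.0, 1.0]] [[-0.0045, -0.9994, -0.0351, 10.6676], [-0.9961, 0.0076, -0.0881, 576.4601], [0.0883, 0.0345, -0.9955, 955.163], [0.0, 0.0, 0.0, 1.0]]
0.1 [ 293.99400269 -607.43899534  243.01002902] [[ 9.00133524e-01  4.35613898e-01 -4.14158039e-04]
 [ 4.35614093e-01 -9.00133041e-01  9.33174818e-04]
 [ 3.37065846e-05 -1.02039502e-03 -9.99999479e-01]] [ 0.43274679 -0.48031008  0.73417396]
```

View pics/scene0.png

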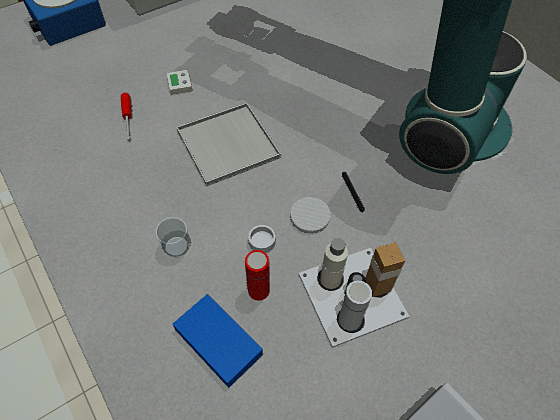

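View pics/top0.png

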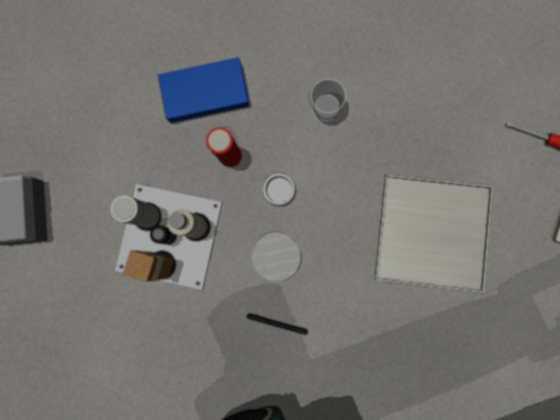

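The top view shows:
- Board at (169,238).
- On the board: tin with grey lid at (124,209), bottle cap at (178,222), carton top at (141,265), telescope head at (160,234).
- Dish at (276,257) and tray at (434,233).
- Cup candidates: the low ring at (279,190) and the glass tumbler at (327,98). The low opaque ring fits the description.
- Tin candidates: the grey one at (124,209) and the red look-alike at (221,142). The grey one on the board fits.

I'll confirm with one enlarged crop and measure.

```bash
cat > h.py <<'E'
import numpy as np, cv2
from workcell import r, viewer
def ray(c,u,v):
    T=c["camera_from_world"]; R=T[:3,:3]; o=-R.T@T[:3,3]
    return o, R.T@np.linalg.solve(c["mtx"],[u,v,1.])
def at(c,u,v,z):
    o,d=ray(c,u,v); return (o+d*(z-o[2])/d[2])[:2]
def proj(c,P):
    P=np.atleast_2d(P).astype(float); T=c["camera_from_world"]
    q=(P@T[:3,:3].T+T[:3,3])@c["mtx"].T; return q[:,:2]/q[:,2:]
def circ(x,y,z,rad):
    a=np.linspace(0,2*np.pi,49); return np.c_[x+rad*np.cos(a),y+rad*np.sin(a),0*a+z]
E
python3 - <<'E'
from h import *
c=viewer.capture("top"); s=viewer.capture("scene")
for n,u,v,z in[("screwTL",139,190,8),("TR",216,206,8),("BR",198,283,8),("BL",124,266,8),("tele",160,234,78),("tin",124,209,132),("bottle",178,222,148),("carton",141,265,135),("cup",279,190,25),("dish",276,257,16),("trTL",386,177,15),("trTR",491,187,15),("trBR",487,291,15),("trBL",378,278,15),("red",221,142,132)]:
    print(n,at(c,u,v,z).round(1))
for n,u,v,z in[("tin",358,289,132),("bottle",338,244,148),("carton",389,251,135),("cup",262,233,25),("dish",310,214,16)]: print("S",n,at(s,u,v,z).round(1))
a=cv2.resize(c["img"][160:310,100:310],None,fx=3.8,fy=3.8,interpolation=cv2.INTER_CUBIC); cv2.imwrite("pics/c1.png",a)
a=cv2.resize(s["img"][190:350,235:425],None,fx=3.7,fy=3.7,interpolation=cv2.INTER_CUBIC); cv2.imwrite("pics/c2.png",a)
E
```

```text
screwTL [629.  292.9]
TR [596.9 143.8]
BR [451.2 176.9]
BL [483.7 318.7]
tele [540.3 231.2]
tin [579.7 277.8]
bottle [556.  182.2]
carton [486.  246.1]
cup [624.2  22.6]
dish [499.3  29.1]
trTL [ 648.4 -178.5]
trTR [ 627.5 -372.7]
trBR [ 435.3 -358.2]
trBL [ 459.7 -159.8]
red [692.  114.9]
S tin [572.4 270.2]
S bottle [552.6 182.3]
S carton [475.9 242.1]
S cup [619.6  19.2]
S dish [499.1  31.9]
```

View pics/c1.png

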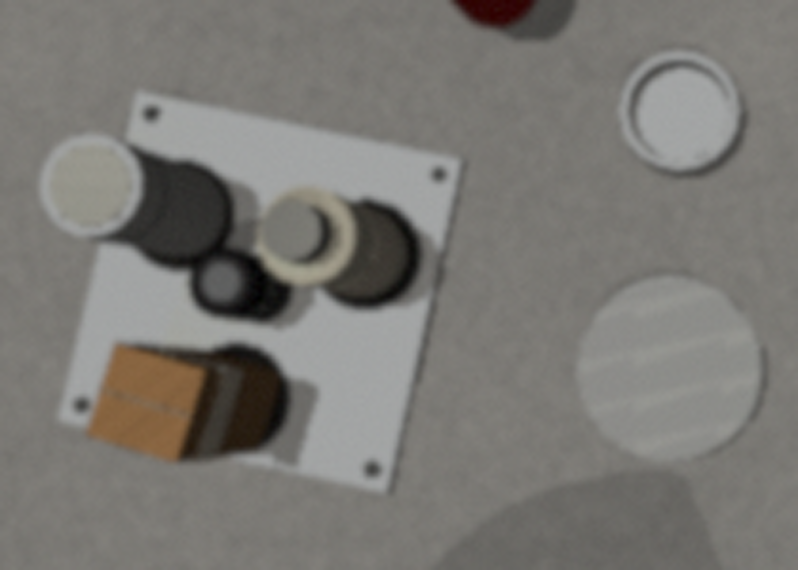

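View pics/c2.png

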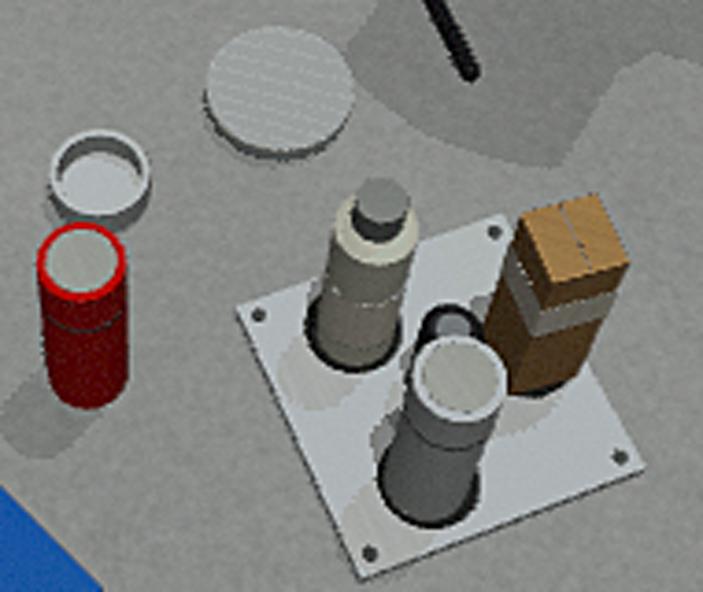

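The crops confirm the low, opaque aluminium ring at c1 (682,112) as the cup, the grey-lidded tin on the board at c1 (92,186), and the red look-alike off the board. Next I'll refine the positions from both cameras.

```bash
cat >> h.py <<'E'
def togo(goal,yaw=None):
    s=r.sense(); R=s["ee_rot"]; d=R.T@(np.array(goal)-s["eef_pos"]); t=np.degrees(np.arctan2(R[1,0],R[0,0]))
    print("tool shift",d.round(1),"tcp",s["eef_pos"].round(1),"yaw",round(t,1),"turn",None if yaw is None else round(t-yaw,1),"F",s["contact_force"].round(1),"w",round(s["gripper_width"],3),"grip",round(s["grip_force"],1),"t",round(s["clock"],1))
E
python3 - <<'E'
from h import *
c=viewer.capture("top"); s=viewer.capture("scene")
A=lambda p:(100+(p[0]+.5)/3.8-.5,160+(p[1]+.5)/3.8-.5)
B=lambda p:(235+(p[0]+.5)/3.7-.5,190+(p[1]+.5)/3.7-.5)
def tri(n,a,b,z):
    p=np.mean([at(c,*A(q),z) for q in a],0); q=np.mean([at(s,*B(k),z) for k in b],0); print(n,p.round(1),q.round(1),"mean",((p+q)/2).round(1))
tri("tin",[(92,186)],[(458,379)],132+8); tri("bottle",[(293,230)],[(382,202)],156)
tri("carton",[(117,345),(210,371),(180,461),(88,433)],[(526,211),(598,195),(630,263),(553,284)],143)
tri("cup",[(682,112)],[(100,170)],25); tri("dish",[(670,369)],[(280,86)],16)
tri("board",[(137,92),(463,158),(390,492),(58,417)],[(237,307),(503,213),(644,466),(362,578)],8)
ca=[at(c,*A(q),143) for q in [(117,345),(210,371),(180,461),(88,433)]]
for i in range(4): d=ca[(i+1)%4]-ca[i]; print("edge",np.linalg.norm(d).round(1),np.degrees(np.arctan2(d[1],d[0])).round(1))
t=[at(s,*q,15) for q in [(178,129),(246,105),(280,155),(207,182)]]; print("tray scene",np.round(t,1).tolist(),np.mean(t,0).round(1))
print("glass",at(c,327,98,50),"head",at(c,*A((222,280)),78))
togo([555,181,243],-12)
E
```

```text
tin [579.6 275.3] [578.9 277.6] mean [579.2 276.4]
bottle [558.4 182.4] [556.6 185.8] mean [557.5 184.1]
carton [485.2 247.3] [481.8 251. ] mean [483.5 249.1]
cup [625.9  22.4] [623.8  24.4] mean [624.8  23.4]
dish [499.8  29.2] [496.7  29.8] mean [498.3  29.5]
board [541.1 234.4] [537.4 236.2] mean [539.2 235.3]
edge 42.4 -105.6
edge 40.5 162.2
edge 42.1 73.3
edge 39.6 -17.3
tray scene [[627.9, -365.5], [437.9, -343.8], [458.6, -150.8], [648.9, -176.4]] [ 543.3 -259.1]
glass [791.19163605 -67.90379494] head [541.54163316 234.67325219]
tool shift [ 578.4 -596.1    0.6] tcp [ 294.1 -607.5  243.4] yaw 25.8 turn 37.8 F [-0.   0.3 -0.1] w 1.0 grip 0.0 t 0.3
```

move_arm --targets '[0,0,0,7,0,0,0,7,0,0,0,7,0,0,0,7,0,0,0,7]' --fingers 1 --force 20

```text
clock: 0.72
eef_pos: [294.1, -607.6, 243.6]
ee_rot: [[0.986, -0.165, -0.0], [-0.165, -0.986, 0.0], [-0.0, -0.0, -1.0]]
contact_force: [-0.2, 0.4, 0.1]
gripper_width: 0.997
grip_force: 0.0
```

move_arm --targets '[0,0,0,7,0,-0.01,0,0,0,-0.02,0,0,0,-0.03,0,0,0,-0.035,0,0]'

```text
clock: 1.13
eef_pos: [320.4, -515.3, 243.1]
ee_rot: [[0.961, -0.275, -0.0], [-0.275, -0.961, 0.001], [-0.001, -0.0, -1.0]]
contact_force: [0.6, -0.0, -0.1]
gripper_width: 0.997
grip_force: 0.0
```

move_arm --targets '[0.002,-0.035,0,0,0.002,-0.035,0,0,0.002,-0.035,0,0,0.002,-0.035,0,0,0.002,-0.035,0,0]'

```text
clock: 1.55
eef_pos: [378.9, -348.8, 243.6]
ee_rot: [[0.962, -0.274, 0.0], [-0.274, -0.962, -0.0], [0.0, 0.0, -1.0]]
contact_force: [1.2, 0.3, 0.3]
gripper_width: 1.002
grip_force: 0.0
```

move_arm --targets '[0.002,-0.035,0,0,0.002,-0.035,0,0,0.002,-0.035,0,0,0.002,-0.035,0,0,0.002,-0.035,0,0]'

```text
clock: 1.97
eef_pos: [437.1, -183.6, 243.7]
ee_rot: [[0.962, -0.274, 0.001], [-0.274, -0.962, -0.0], [0.001, 0.0, -1.0]]
contact_force: [0.4, -0.7, -0.1]
gripper_width: 0.999
grip_force: 0.0
```

move_arm --targets '[0.002,-0.035,0,0,0.002,-0.035,0,0,0.002,-0.035,0,0,0.002,-0.035,0,0,0.002,-0.035,0,0]'

```text
clock: 2.38
eef_pos: [495.3, -18.3, 243.8]
ee_rot: [[0.962, -0.274, 0.001], [-0.274, -0.962, 0.0], [0.001, -0.0, -1.0]]
contact_force: [1.3, -0.9, -0.0]
gripper_width: 0.997
grip_force: 0.0
```

move_arm --targets '[0,-0.035,0,0,0,-0.035,0,0,0,-0.035,0,0,0,-0.02,0,0,0,0,0,0]'

```text
clock: 2.8
eef_pos: [530.3, 103.1, 243.2]
ee_rot: [[0.963, -0.271, -0.001], [-0.271, -0.963, 0.001], [-0.001, -0.001, -1.0]]
contact_force: [0.2, -0.2, -0.7]
gripper_width: 0.997
grip_force: 0.0
```

```bash
python3 -c "
from h import *
togo([557.5,183.5,111],-16)"
```

```text
tool shift [  4.5 -84.7 132.3] tcp [530.3 103.1 243.2] yaw -15.7 turn 0.3 F [ 0.2 -0.2 -0.7] w 0.997 grip 0.0 t 2.8
```

move_arm --targets '[0.0015,-0.02,0,0,0.0015,-0.03,0,0,0.0015,-0.025,0.0,0,0,-0.01,0.01,0,0,0,0.02,0]' --fingers 0.75

```text
clock: 3.22
eef_pos: [558.9, 181.5, 214.8]
ee_rot: [[0.962, -0.274, 0.003], [-0.274, -0.962, 0.001], [0.002, -0.002, -1.0]]
contact_force: [0.8, -0.4, -0.3]
gripper_width: 0.754
grip_force: 0.0
```

move_arm --targets '[0,0,0.02,0,0,0,0.01,0,0,0,0,0,0,0,0,0,0,0,0,0]'

```text
clock: 3.63
eef_pos: [558.6, 179.7, 184.9]
ee_rot: [[0.961, -0.278, 0.001], [-0.278, -0.961, 0.0], [0.001, -0.001, -1.0]]
contact_force: [0.2, 0.4, 1.1]
gripper_width: 0.752
grip_force: 0.0
```

```bash
python3 -c "
from h import *
togo([557.5,183.5,111],-16)
c=viewer.capture('top');s=viewer.capture('scene')
a=cv2.resize(c['img'][150:300,60:260],None,fx=2.4,fy=2.4); b=cv2.resize(s['img'][190:340,290:440],None,fx=2.4,fy=2.4)
cv2.imwrite('pics/d1.png',np.hstack([a[:360],b[:360]])[:, :800])"
```

```text
tool shift [-2.2 -3.3 73.9] tcp [558.6 179.7 184.9] yaw -16.2 turn -0.2 F [0.2 0.4 1.1] w 0.752 grip 0.0 t 3.6
```

View pics/d1.png

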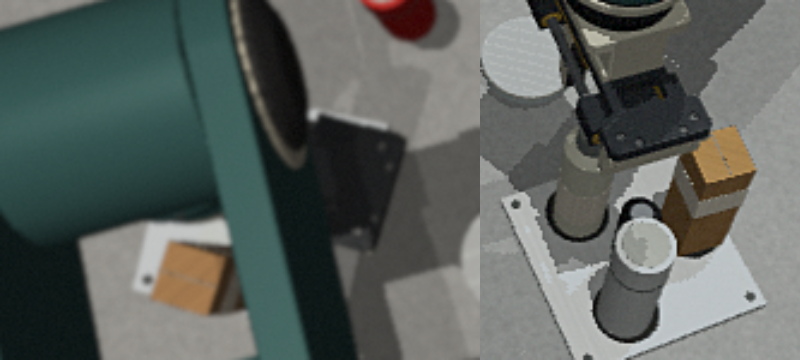

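The gripper sits over the bottle, with the cap at right-panel (590,130) between the fingers. The carton and tin are clear, so I'll descend and grip.

move_arm --targets '[-0.002,-0.003,0.015,0,0,0,0.02,0,0,0,0.02,0,0,0,0.013,0,0,0,0.006,0]'

```text
clock: 4.15
eef_pos: [556.5, 183.3, 107.2]
ee_rot: [[0.96, -0.278, -0.002], [-0.278, -0.96, -0.001], [-0.002, 0.001, -1.0]]
contact_force: [0.0, -0.0, -0.5]
gripper_width: 0.75
grip_force: 0.0
```

move_arm --targets '[0,0,0,0,0,0,0,0,0,0,0,0,0,0,0,0,0,0,0,0]' --fingers 0.3

```text
clock: 4.57
eef_pos: [557.7, 183.5, 110.6]
ee_rot: [[0.96, -0.279, 0.001], [-0.279, -0.96, 0.0], [0.001, -0.001, -1.0]]
contact_force: [-0.4, 1.4, 4.4]
gripper_width: 0.466
grip_force: 19.9
```

move_arm --targets '[0,0,0,0,0,0,0,0,0,0,0,0,0,0,0,0,0,0,0,0]'

```text
clock: 4.98
eef_pos: [557.7, 183.6, 110.6]
ee_rot: [[0.96, -0.278, 0.001], [-0.278, -0.96, 0.0], [0.001, -0.001, -1.0]]
contact_force: [-0.3, 0.1, 6.0]
gripper_width: 0.466
grip_force: 19.9
```

move_arm --targets '[0,0,-0.005,0,0,0,-0.02,0,0,0,-0.03,0,0,0,-0.03,0,0,0,-0.015,0]'

```text
clock: 5.4
eef_pos: [557.8, 183.5, 213.3]
ee_rot: [[0.96, -0.279, 0.003], [-0.279, -0.96, 0.001], [0.003, -0.002, -1.0]]
contact_force: [0.8, 0.2, -1.4]
gripper_width: 0.466
grip_force: 19.9
```

move_arm --targets '[0.004,0.009,0,0,0.007,0.019,0,0,0.01,0.028,0,0,0.01,0.028,0,0,0.01,0.028,0,0]'

```text
clock: 5.82
eef_pos: [564.8, 62.7, 207.3]
ee_rot: [[0.961, -0.278, -0.002], [-0.278, -0.961, -0.0], [-0.002, 0.001, -1.0]]
contact_force: [-0.1, 0.4, -1.3]
gripper_width: 0.467
grip_force: 19.9
```

move_arm --targets '[0.01,0.028,0,0,0.01,0.028,0,0,0.01,0.028,0,0,0.01,0.028,0,0,0.01,0.028,0,0]'

```text
clock: 6.23
eef_pos: [573.6, -86.0, 207.4]
ee_rot: [[0.96, -0.279, -0.002], [-0.279, -0.96, 0.0], [-0.002, 0.0, -1.0]]
contact_force: [-0.2, -0.4, -2.1]
gripper_width: 0.465
grip_force: 19.9
```

move_arm --targets '[0.01,0.028,0,0,0.01,0.028,0,0,0.01,0.028,0,0,0.01,0.028,0,0,0.01,0.028,0,0]'

```text
clock: 6.65
eef_pos: [582.5, -234.3, 207.2]
ee_rot: [[0.96, -0.279, -0.002], [-0.279, -0.96, 0.001], [-0.002, -0.0, -1.0]]
contact_force: [0.7, 1.2, -1.8]
gripper_width: 0.466
grip_force: 19.9
```

move_arm --targets '[0.01,0.028,0,0,0.01,0.028,0,0,0.005,0.017,0,0,0.002,0.008,0,0,0,0,0,0]'

```text
clock: 7.07
eef_pos: [586.2, -319.0, 207.9]
ee_rot: [[0.96, -0.28, -0.002], [-0.28, -0.96, 0.001], [-0.002, -0.0, -1.0]]
contact_force: [-0.1, 0.5, -1.9]
gripper_width: 0.473
grip_force: 19.9
```

```bash
python3 -c "
from h import *
togo([587.5,-318,107],-16)
c=viewer.capture('top');s=viewer.capture('scene')
a=c['img'][120:360,330:560]; b=s['img'][40:280,110:340]
cv2.imwrite('pics/d2.png',cv2.resize(np.hstack([a,b]),None,fx=1.7,fy=1.7))"
```

```text
tool shift [  1.2  -1.2 100.9] tcp [ 586.2 -319.   207.9] yaw -16.3 turn -0.3 F [-0.1  0.5 -1.9] w 0.473 grip 19.9 t 7.1
```

View pics/d2.png

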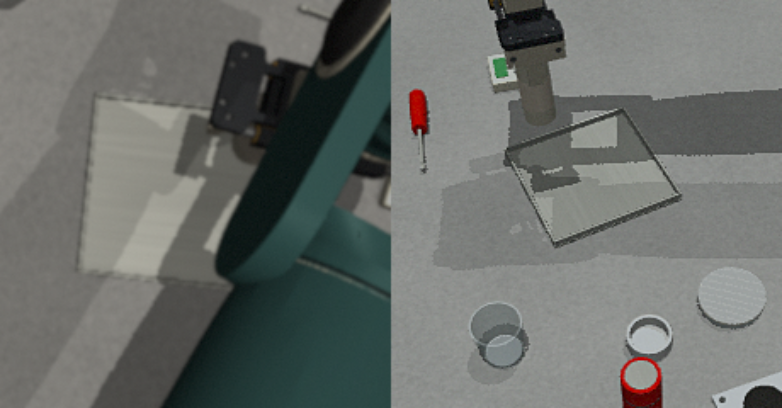

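The bottle hangs upright above the tray's far corner, at right-panel (537,95). I'll lower it now.

move_arm --targets '[0.001,-0.001,0.01,0,0,0,0.03,0,0,0,0.03,0,0,0,0.018,0,0,0,0.007,0]'

```text
clock: 7.58
eef_pos: [587.2, -315.0, 110.6]
ee_rot: [[0.961, -0.277, -0.004], [-0.277, -0.961, 0.002], [-0.004, -0.001, -1.0]]
contact_force: [0.7, 0.6, -2.4]
gripper_width: 0.47
grip_force: 19.9
```

move_arm --targets '[0,0,0.001,0,0,0,0.001,0,0,0,0.001,0,0,0,0.001,0,0,0,0.0,0]'

```text
clock: 8.0
eef_pos: [588.5, -317.1, 111.6]
ee_rot: [[0.96, -0.279, 0.001], [-0.279, -0.96, -0.001], [0.001, 0.0, -1.0]]
contact_force: [0.4, 0.0, -2.1]
gripper_width: 0.467
grip_force: 19.9
```

```bash
python3 -c "
from h import *
togo([587.5,-318,106.6],-16)"
```

```text
tool shift [-0.7  1.1  5. ] tcp [ 588.5 -317.1  111.6] yaw -16.2 turn -0.2 F [ 0.4  0.  -2.1] w 0.467 grip 19.9 t 8.0
```

move_arm --targets '[0,0,0.0015,0,0,0,0.0015,0,0,0,0.001,0,0,0,0.001,0,0,0,0,0]'

```text
clock: 8.42
eef_pos: [588.5, -317.0, 106.5]
ee_rot: [[0.96, -0.278, 0.001], [-0.278, -0.96, -0.0], [0.001, -0.0, -1.0]]
contact_force: [-0.4, 2.0, 5.8]
gripper_width: 0.47
grip_force: 20.0
```

```bash
python3 -c "
from h import *
togo([587.5,-318,106.6],-16)"
```

```text
tool shift [-0.7  1.3 -0.1] tcp [ 588.5 -317.   106.5] yaw -16.2 turn -0.2 F [-0.4  2.   5.8] w 0.47 grip 20.0 t 8.4
```

move_arm --targets '[0,0,0,0,0,0,0,0,0,0,0,0,0,0,0,0,0,0,-0.005,0]' --fingers 0.75

```text
clock: 8.83
eef_pos: [587.8, -316.8, 109.7]
ee_rot: [[0.96, -0.279, -0.001], [-0.279, -0.96, 0.001], [-0.001, -0.0, -1.0]]
contact_force: [-0.9, -0.1, 0.1]
gripper_width: 0.737
grip_force: 0.0
```

move_arm --targets '[0,0,-0.02,0,0,0,-0.03,0,0,0,-0.035,0,0,0,-0.02,0,-0.003,-0.005,0,0]'

```text
clock: 9.25
eef_pos: [587.8, -312.5, 221.6]
ee_rot: [[0.96, -0.279, 0.006], [-0.279, -0.96, -0.004], [0.007, 0.002, -1.0]]
contact_force: [1.2, -0.4, -0.3]
gripper_width: 0.751
grip_force: 0.0
```

move_arm --targets '[-0.014,-0.028,0,0,-0.014,-0.028,0,0,-0.014,-0.028,0,0,-0.014,-0.028,0,0,-0.014,-0.028,0,0]'

```text
clock: 9.67
eef_pos: [557.7, -156.0, 215.3]
ee_rot: [[0.96, -0.279, -0.0], [-0.279, -0.96, 0.0], [-0.0, -0.0, -1.0]]
contact_force: [0.3, 0.2, 0.3]
gripper_width: 0.752
grip_force: 0.0
```

move_arm --targets '[-0.014,-0.028,0,0,-0.014,-0.028,0,0,-0.014,-0.028,0,0,-0.014,-0.028,0,0,-0.014,-0.028,0,0]'

```text
clock: 10.08
eef_pos: [529.4, -2.0, 215.4]
ee_rot: [[0.96, -0.279, -0.0], [-0.279, -0.96, 0.0], [-0.0, 0.0, -1.0]]
contact_force: [1.1, -0.1, -0.1]
gripper_width: 0.749
grip_force: 0.0
```

move_arm --targets '[-0.014,-0.028,0,0,-0.014,-0.028,0,0,-0.014,-0.028,0,0,-0.014,-0.028,0,0,-0.014,-0.028,0,0]'

```text
clock: 10.5
eef_pos: [501.2, 152.0, 215.5]
ee_rot: [[0.96, -0.279, -0.0], [-0.279, -0.96, 0.0], [-0.0, 0.0, -1.0]]
contact_force: [0.8, 0.0, -0.2]
gripper_width: 0.749
grip_force: 0.0
```

move_arm --targets '[-0.014,-0.028,0,0,-0.014,-0.028,0,0,-0.014,-0.028,0,0,-0.003,-0.005,0,0,0,0,0,0]'

```text
clock: 10.92
eef_pos: [482.8, 250.0, 215.2]
ee_rot: [[0.961, -0.276, -0.001], [-0.276, -0.961, -0.0], [-0.001, 0.0, -1.0]]
contact_force: [-0.1, -0.8, 0.0]
gripper_width: 0.752
grip_force: 0.0
```

```bash
python3 -c "
from h import *
togo([483.5,248.5,111],-16)
s=viewer.capture('scene')
cv2.imwrite('pics/d3.png',cv2.resize(s['img'][80:360,150:450],None,fx=2.1,fy=2.1))"
```

```text
tool shift [  1.2   1.2 104.2] tcp [482.8 250.  215.2] yaw -16.0 turn -0.0 F [-0.1 -0.8  0. ] w 0.752 grip 0.0 t 10.9
```

View pics/d3.png

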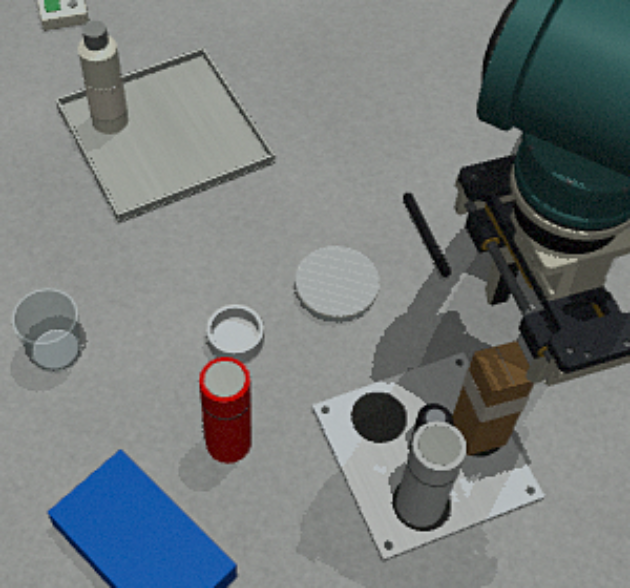

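The bottle stands upright on the tray at crop (108,125), inside the walls. The gripper is over the carton at crop (500,370).

move_arm --targets '[0.001,0.001,0.015,0,0,0,0.03,0,0,0,0.03,0,0,0,0.02,0,0,0,0.009,0]'

```text
clock: 11.38
eef_pos: [483.5, 245.4, 108.6]
ee_rot: [[0.96, -0.28, -0.003], [-0.28, -0.96, -0.002], [-0.003, 0.003, -1.0]]
contact_force: [-0.7, 0.1, -0.3]
gripper_width: 0.751
grip_force: 0.0
```

move_arm --targets '[0,0,0,0,0,0,0,0,0,0,0,0,0,0,0,0,0,0,0,0]'

```text
clock: 11.8
eef_pos: [484.7, 247.4, 112.9]
ee_rot: [[0.96, -0.278, 0.002], [-0.278, -0.96, 0.001], [0.001, -0.001, -1.0]]
contact_force: [0.2, 1.0, 0.5]
gripper_width: 0.751
grip_force: 0.0
```

move_arm --targets '[0,0,0,0,0,0,0,0,0,0,0,0,0,0,0,0,0,0,0,0]' --fingers 0.3

```text
clock: 12.22
eef_pos: [484.2, 247.4, 111.7]
ee_rot: [[0.96, -0.278, 0.0], [-0.278, -0.96, 0.0], [-0.0, -0.0, -1.0]]
contact_force: [-1.1, -1.5, 1.3]
gripper_width: 0.453
grip_force: 20.0
```

move_arm --targets '[0,0,0,0,0,0,0,0,0,0,0,0,0,0,0,0,0,0,0,0]'

```text
clock: 12.63
eef_pos: [484.2, 247.3, 111.7]
ee_rot: [[0.96, -0.279, 0.0], [-0.279, -0.96, 0.0], [0.0, -0.0, -1.0]]
contact_force: [0.0, -0.1, 1.1]
gripper_width: 0.451
grip_force: 20.0
```

```bash
python3 -c "
from h import *
togo([483.5,248.5,111],-16)"
```

```text
tool shift [-1.  -0.9  0.7] tcp [484.2 247.3 111.7] yaw -16.2 turn -0.2 F [ 0.  -0.1  1.1] w 0.451 grip 20.0 t 12.6
```

Gripped at 42 mm. Next I'll lift it and carry it to the tray.

move_arm --targets '[0,0,-0.005,0,0,0,-0.02,0,0,0,-0.03,0,0,0,-0.03,0,0,0,-0.015,0]'

```text
clock: 13.05
eef_pos: [484.7, 247.5, 215.6]
ee_rot: [[0.96, -0.279, 0.003], [-0.279, -0.96, 0.001], [0.003, -0.002, -1.0]]
contact_force: [0.5, 0.3, -0.2]
gripper_width: 0.448
grip_force: 20.0
```

move_arm --targets '[0.003,0.009,0,0,0.006,0.019,0,0,0.009,0.03,0,0,0.009,0.03,0,0,0.009,0.03,0,0]'

```text
clock: 13.47
eef_pos: [485.2, 122.3, 210.5]
ee_rot: [[0.961, -0.278, -0.001], [-0.278, -0.961, -0.0], [-0.001, 0.001, -1.0]]
contact_force: [0.5, 0.3, -0.4]
gripper_width: 0.448
grip_force: 20.0
```

move_arm --targets '[0.009,0.03,0,0,0.009,0.03,0,0,0.009,0.03,0,0,0.009,0.03,0,0,0.009,0.03,0,0]'

```text
clock: 13.88
eef_pos: [486.5, -34.5, 210.6]
ee_rot: [[0.96, -0.279, -0.001], [-0.279, -0.96, -0.0], [-0.001, 0.0, -1.0]]
contact_force: [0.2, 0.8, -0.4]
gripper_width: 0.449
grip_force: 20.0
```

move_arm --targets '[0.009,0.03,0,0,0.009,0.03,0,0,0.009,0.03,0,0,0.009,0.03,0,0,0.009,0.03,0,0]'

```text
clock: 14.3
eef_pos: [487.8, -191.1, 210.6]
ee_rot: [[0.96, -0.279, -0.001], [-0.279, -0.96, 0.0], [-0.001, -0.0, -1.0]]
contact_force: [0.6, 0.4, 0.5]
gripper_width: 0.451
grip_force: 20.0
```

move_arm --targets '[0.009,0.03,0,0,0.009,0.03,0,0,0.009,0.03,0,0,0.004,0.016,0,0,0.002,0.008,0,0]'

```text
clock: 14.72
eef_pos: [487.8, -309.8, 210.4]
ee_rot: [[0.96, -0.28, -0.002], [-0.28, -0.96, 0.001], [-0.002, -0.0, -1.0]]
contact_force: [0.1, 0.5, -2.1]
gripper_width: 0.451
grip_force: 20.0
```

move_arm --targets '[0,0,0,0,0,0,0,0,0,0,0,0,0,0,0,0,0,0,0,0]'

```text
clock: 15.13
eef_pos: [489.0, -307.0, 211.9]
ee_rot: [[0.961, -0.277, 0.0], [-0.277, -0.961, -0.0], [0.0, 0.0, -1.0]]
contact_force: [-0.6, 0.5, -1.9]
gripper_width: 0.45
grip_force: 20.0
```

```bash
python3 -c "
from h import *
togo([488,-307.5,107.7],-16)"
```

```text
tool shift [ -0.8   0.8 104.2] tcp [ 489.  -307.   211.9] yaw -16.1 turn -0.1 F [-0.6  0.5 -1.9] w 0.45 grip 20.0 t 15.1
```

move_arm --targets '[0,0,0.01,0,0,0,0.03,0,0,0,0.03,0,0,0,0.02,0,0,0,0.007,0]'

```text
clock: 15.55
eef_pos: [487.5, -306.7, 110.5]
ee_rot: [[0.961, -0.278, -0.004], [-0.278, -0.961, 0.003], [-0.004, -0.001, -1.0]]
contact_force: [-0.9, 0.2, -0.9]
gripper_width: 0.448
grip_force: 20.0
```

move_arm --targets '[0,0,0.002,0,0,0,0.001,0,0,0,0.001,0,0,0,0.001,0,0,0,0.001,0]'

```text
clock: 15.97
eef_pos: [489.1, -308.2, 109.7]
ee_rot: [[0.96, -0.278, 0.001], [-0.278, -0.96, -0.001], [0.002, 0.001, -1.0]]
contact_force: [-0.4, -0.1, -1.1]
gripper_width: 0.449
grip_force: 20.0
```

move_arm --targets '[0,0,0.001,0,0,0,0.0005,0,0,0,0,0,0,0,0,0,0,0,0,0]'

```text
clock: 16.38
eef_pos: [488.9, -308.1, 107.6]
ee_rot: [[0.96, -0.279, 0.001], [-0.279, -0.96, -0.0], [0.001, 0.0, -1.0]]
contact_force: [-0.2, 0.7, 5.4]
gripper_width: 0.449
grip_force: 20.0
```

```bash
python3 -c "
from h import *
togo([488,-307.5,107.7],-16)"
```

```text
tool shift [-1.  -0.3 -0.1] tcp [ 488.9 -308.1  107.6] yaw -16.2 turn -0.2 F [-0.2  0.7  5.4] w 0.449 grip 20.0 t 16.4
```

move_arm --targets '[0,0,0,0,0,0,0,0,0,0,0,0,0,0,0,0,0,0,-0.005,0]' --fingers 0.75

```text
clock: 16.8
eef_pos: [488.4, -307.7, 111.2]
ee_rot: [[0.96, -0.279, -0.001], [-0.279, -0.96, 0.001], [-0.002, -0.001, -1.0]]
contact_force: [-0.3, -0.9, -0.8]
gripper_width: 0.737
grip_force: 0.0
```

move_arm --targets '[0,0,-0.02,0,0,0,-0.03,0,0,0,-0.035,0,0,0,-0.02,0,-0.002,-0.016,0,0]'

```text
clock: 17.22
eef_pos: [492.1, -294.0, 222.8]
ee_rot: [[0.96, -0.28, 0.005], [-0.28, -0.96, -0.004], [0.006, 0.003, -1.0]]
contact_force: [0.7, -1.1, 0.3]
gripper_width: 0.751
grip_force: 0.0
```

move_arm --targets '[-0.004,-0.031,0,0,-0.004,-0.031,0,0,-0.004,-0.031,0,0,-0.004,-0.031,0,0,-0.004,-0.031,0,0]'

```text
clock: 17.63
eef_pos: [515.1, -136.2, 217.6]
ee_rot: [[0.96, -0.279, 0.0], [-0.279, -0.96, -0.0], [0.0, -0.0, -1.0]]
contact_force: [-0.1, -0.2, 0.1]
gripper_width: 0.749
grip_force: 0.0
```

move_arm --targets '[-0.004,-0.031,0,0,-0.004,-0.031,0,0,-0.004,-0.031,0,0,-0.004,-0.031,0,0,-0.004,-0.031,0,0]'

```text
clock: 18.05
eef_pos: [539.1, 18.4, 217.7]
ee_rot: [[0.96, -0.279, 0.001], [-0.279, -0.96, -0.0], [0.001, -0.0, -1.0]]
contact_force: [-0.1, -0.0, -1.1]
gripper_width: 0.747
grip_force: 0.0
```

move_arm --targets '[-0.004,-0.031,0,0,-0.004,-0.031,0,0,-0.004,-0.031,0,0,-0.004,-0.031,0,0,-0.004,-0.031,0,0]'

```text
clock: 18.47
eef_pos: [563.1, 172.9, 217.6]
ee_rot: [[0.96, -0.278, 0.0], [-0.278, -0.96, 0.0], [0.0, -0.0, -1.0]]
contact_force: [0.8, -0.3, -0.2]
gripper_width: 0.746
grip_force: 0.0
```

move_arm --targets '[-0.004,-0.031,0,0,-0.004,-0.031,0,0,-0.004,-0.031,0,0,-0.002,-0.012,0,0,0,0,0,0]'

```text
clock: 18.88
eef_pos: [578.8, 278.3, 216.9]
ee_rot: [[0.961, -0.276, -0.001], [-0.276, -0.961, 0.0], [-0.001, 0.0, -1.0]]
contact_force: [1.2, -0.0, -0.3]
gripper_width: 0.751
grip_force: 0.0
```

```bash
python3 -c "
from h import *
togo([579,276,111],-16)
s=viewer.capture('scene')
cv2.imwrite('pics/d4.png',cv2.resize(s['img'][80:360,150:450],None,fx=2.1,fy=2.1))"
```

```text
tool shift [  0.9   2.1 105.9] tcp [578.8 278.3 216.9] yaw -16.0 turn -0.0 F [ 1.2 -0.  -0.3] w 0.751 grip 0.0 t 18.9
```

View pics/d4.png

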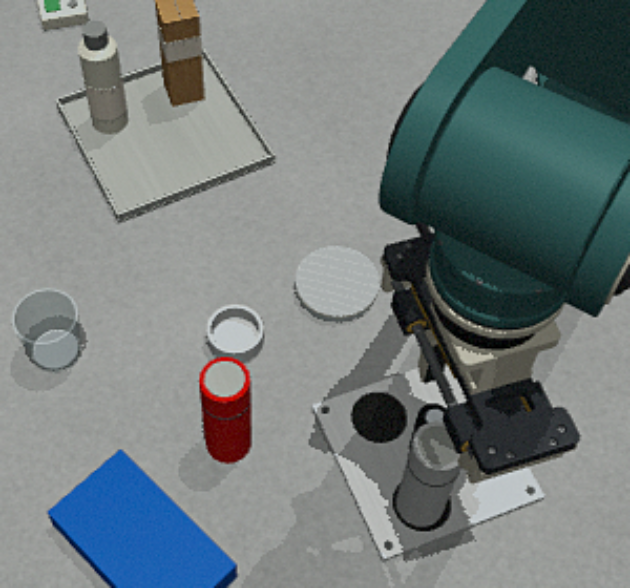

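The bottle at (108,125) and the carton at (187,95) both stand upright on the tray, and the gripper is over the tin.

move_arm --targets '[0,0.001,0.015,0,0,0,0.03,0,0,0,0.03,0,0,0,0.02,0,0,0,0.011,0]'

```text
clock: 19.35
eef_pos: [577.5, 273.0, 107.3]
ee_rot: [[0.96, -0.28, -0.003], [-0.28, -0.96, -0.002], [-0.003, 0.002, -1.0]]
contact_force: [0.0, 0.3, -0.0]
gripper_width: 0.748
grip_force: 0.0
```

move_arm --targets '[0,0,0,0,0,0,0,0,0,0,0,0,0,0,0,0,0,0,0,0]'

```text
clock: 19.77
eef_pos: [579.1, 275.2, 112.5]
ee_rot: [[0.96, -0.279, 0.002], [-0.279, -0.96, 0.001], [0.001, -0.001, -1.0]]
contact_force: [-0.1, -0.6, -0.0]
gripper_width: 0.749
grip_force: 0.0
```

move_arm --targets '[0,0,0,0,0,0,0,0,0,0,0,0,0,0,0,0,0,0,0,0]' --fingers 0.3

```text
clock: 20.18
eef_pos: [578.8, 275.3, 111.3]
ee_rot: [[0.96, -0.278, 0.0], [-0.278, -0.96, 0.0], [0.0, -0.0, -1.0]]
contact_force: [0.4, 1.0, 0.5]
gripper_width: 0.492
grip_force: 20.0
```

move_arm --targets '[0,0,0,0,0,0,0,0,0,0,0,0,0,0,0,0,0,0,0,0]'

```text
clock: 20.6
eef_pos: [578.8, 275.2, 111.3]
ee_rot: [[0.96, -0.279, 0.0], [-0.279, -0.96, 0.0], [0.0, -0.0, -1.0]]
contact_force: [1.2, 2.0, 2.2]
gripper_width: 0.495
grip_force: 20.0
```

```bash
python3 -c "
from h import *
togo([548,-213,211],-16)"
```

```text
tool shift [106.4 477.4 -99.8] tcp [578.8 275.2 111.3] yaw -16.2 turn -0.2 F [1.2 2.  2.2] w 0.495 grip 20.0 t 20.6
```

move_arm --targets '[0,0,-0.005,0,0,0,-0.02,0,0,0,-0.03,0,0,0,-0.03,0,0,0,-0.015,0]'

```text
clock: 21.02
eef_pos: [579.1, 275.1, 214.9]
ee_rot: [[0.96, -0.279, 0.003], [-0.279, -0.96, 0.001], [0.002, -0.001, -1.0]]
contact_force: [0.4, -0.1, -0.8]
gripper_width: 0.493
grip_force: 20.0
```

move_arm --targets '[0.003,0.009,0,0,0.005,0.015,0,0,0.006,0.029,0,0,0.006,0.029,0,0,0.006,0.029,0,0]'

```text
clock: 21.43
eef_pos: [571.6, 158.7, 208.1]
ee_rot: [[0.96, -0.278, -0.004], [-0.278, -0.96, -0.001], [-0.003, 0.002, -1.0]]
contact_force: [2.1, -0.1, -1.5]
gripper_width: 0.493
grip_force: 20.0
```

move_arm --targets '[0.006,0.029,0,0,0.006,0.029,0,0,0.006,0.029,0,0,0.006,0.029,0,0,0.006,0.029,0,0]'

```text
clock: 21.85
eef_pos: [559.6, 11.0, 208.4]
ee_rot: [[0.96, -0.279, -0.003], [-0.279, -0.96, -0.0], [-0.003, 0.001, -1.0]]
contact_force: [-0.3, 0.1, -1.7]
gripper_width: 0.496
grip_force: 20.0
```

move_arm --targets '[0.006,0.029,0,0,0.006,0.029,0,0,0.006,0.029,0,0,0.006,0.029,0,0,0.006,0.029,0,0]'

```text
clock: 22.27
eef_pos: [547.8, -136.4, 208.4]
ee_rot: [[0.96, -0.279, -0.003], [-0.279, -0.96, 0.001], [-0.003, 0.0, -1.0]]
contact_force: [0.8, 0.8, -1.6]
gripper_width: 0.493
grip_force: 20.0
```

move_arm --targets '[0.006,0.029,0,0,0.006,0.029,0,0,0.005,0.012,0,0,0.003,0.006,0,0,0,0,0,0]'

```text
clock: 22.68
eef_pos: [546.9, -213.7, 209.4]
ee_rot: [[0.96, -0.28, -0.002], [-0.28, -0.96, 0.001], [-0.002, -0.0, -1.0]]
contact_force: [0.1, 1.0, -2.6]
gripper_width: 0.491
grip_force: 20.0
```

move_arm --targets '[0,0,0,0,0,0,0,0,0,0,0,0,0,0,0,0,0,0,0,0]'

```text
clock: 23.1
eef_pos: [547.7, -211.9, 211.2]
ee_rot: [[0.961, -0.278, 0.0], [-0.278, -0.961, -0.0], [0.0, -0.0, -1.0]]
contact_force: [-0.6, 0.4, -2.9]
gripper_width: 0.492
grip_force: 20.0
```

```bash
python3 -c "
from h import *
togo([548,-213,107.3],-16)"
```

```text
tool shift [  0.5   1.  103.9] tcp [ 547.7 -211.9  211.2] yaw -16.1 turn -0.1 F [-0.6  0.4 -2.9] w 0.492 grip 20.0 t 23.1
```

move_arm --targets '[0,0,0.01,0,0,0,0.03,0,0,0,0.03,0,0,0,0.02,0,0,0,0.007,0]'

```text
clock: 23.52
eef_pos: [546.2, -211.8, 109.9]
ee_rot: [[0.96, -0.278, -0.004], [-0.278, -0.96, 0.002], [-0.005, -0.001, -1.0]]
contact_force: [-1.0, 0.4, -2.4]
gripper_width: 0.497
grip_force: 20.0
```

move_arm --targets '[0,0,0.002,0,0,0,0.001,0,0,0,0.001,0,0,0,0.001,0,0,0,0.001,0]'

```text
clock: 23.93
eef_pos: [548.1, -212.7, 109.2]
ee_rot: [[0.96, -0.278, 0.002], [-0.278, -0.96, -0.001], [0.002, 0.0, -1.0]]
contact_force: [-0.5, -0.0, -1.8]
gripper_width: 0.489
grip_force: 20.0
```

move_arm --targets '[0,0,0.001,0,0,0,0,0,0,0,0,0,0,0,0,0,0,0,0,0]'

```text
clock: 24.35
eef_pos: [547.7, -212.6, 107.3]
ee_rot: [[0.96, -0.278, 0.0], [-0.278, -0.96, -0.0], [0.0, 0.0, -1.0]]
contact_force: [0.6, -0.0, -0.6]
gripper_width: 0.497
grip_force: 20.0
```

```bash
python3 -c "
from h import *
togo([548,-213,107.3],-16)"
```

```text
tool shift [0.4 0.3 0. ] tcp [ 547.7 -212.6  107.3] yaw -16.2 turn -0.2 F [ 0.6 -0.  -0.6] w 0.497 grip 20.0 t 24.4
```

move_arm --targets '[0,0,0.0005,0,0,0,0,0,0,0,0,0,0,0,0,0,0,0,0,0]'

```text
clock: 24.77
eef_pos: [547.9, -212.6, 107.2]
ee_rot: [[0.96, -0.278, 0.001], [-0.278, -0.96, -0.0], [0.001, -0.0, -1.0]]
contact_force: [-1.6, 1.0, 5.5]
gripper_width: 0.49
grip_force: 20.0
```

move_arm --targets '[0,0,0,0,0,0,0,0,0,0,0,0,0,0,0,0,0,0,-0.005,0]' --fingers 0.75

```text
clock: 25.18
eef_pos: [547.2, -212.4, 110.7]
ee_rot: [[0.96, -0.279, -0.001], [-0.279, -0.96, 0.001], [-0.002, -0.0, -1.0]]
contact_force: [-0.9, -0.6, -0.4]
gripper_width: 0.741
grip_force: 0.0
```

move_arm --targets '[0,0,-0.02,0,0,0,-0.03,0,0,0,-0.035,0,0,0,-0.02,0,-0.003,-0.013,0,0]'

```text
clock: 25.6
eef_pos: [549.4, -200.8, 222.2]
ee_rot: [[0.96, -0.28, 0.006], [-0.28, -0.96, -0.003], [0.007, 0.001, -1.0]]
contact_force: [0.9, -0.0, 0.9]
gripper_width: 0.751
grip_force: 0.0
```

move_arm --targets '[-0.009,-0.029,0,0,-0.009,-0.029,0,0,-0.009,-0.029,0,0,-0.009,-0.029,0,0,-0.009,-0.029,0,0]'

```text
clock: 26.02
eef_pos: [545.1, -45.8, 216.3]
ee_rot: [[0.96, -0.279, -0.0], [-0.279, -0.96, 0.0], [-0.0, -0.0, -1.0]]
contact_force: [0.5, 0.1, 0.4]
gripper_width: 0.749
grip_force: 0.0
```

move_arm --targets '[-0.009,-0.029,0,0,-0.009,-0.029,0,0,-0.009,-0.029,0,0,-0.009,-0.029,0,0,-0.002,-0.008,0,0]'

```text
clock: 26.43
eef_pos: [542.9, 85.7, 216.4]
ee_rot: [[0.961, -0.276, -0.0], [-0.276, -0.961, 0.001], [-0.001, -0.001, -1.0]]
contact_force: [-0.2, 0.6, 0.4]
gripper_width: 0.749
grip_force: 0.0
```

```bash
python3 -c "
from h import *
togo([540.5,234.5,135],-16)
s=viewer.capture('scene');c=viewer.capture('top')
a=cv2.resize(s['img'][60:340,150:430],None,fx=1.4,fy=1.4); b=cv2.resize(s['img'][240:350,300:410],(392,392),interpolation=cv2.INTER_CUBIC)
cv2.imwrite('pics/d5.png',np.hstack([a,b])); cv2.imwrite('pics/top5.png',c['img'])"
```

```text
tool shift [ -43.4 -142.3   81.5] tcp [542.9  85.7 216.4] yaw -16.0 turn -0.0 F [-0.2  0.6  0.4] w 0.749 grip 0.0 t 26.4
```

View pics/d5.png

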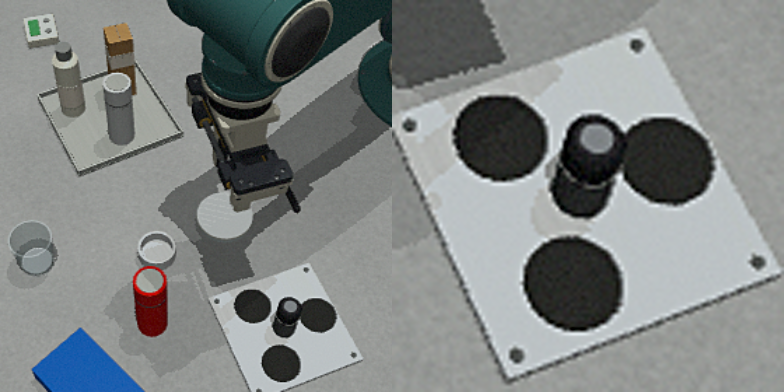

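All three stand on the tray, and the telescope is alone in its sleeve. In the right panel the head top is at (597,140) and the pads are at (501,138), (667,160) and (573,284).

```bash
python3 -c "
from h import *
s=viewer.capture('scene'); k=392/110
f=lambda u,v,z: at(s,300+(u-392+.5)/k-.5,240+(v+.5)/k-.5,z)
p=[f(501,138,8),f(667,160,8),f(573,284,8)]; print(np.round(p,1),np.mean(p,0).round(1)); print('head',f(597,140,78).round(1))
togo([540.2,235,135],-16)"
```

```text
[[554.9 183.2]
 [482.3 248.1]
 [575.7 278. ]] [537.6 236.4]
head [538.2 237. ]
tool shift [ -45.3 -145.6   81.3] tcp [543.4  82.5 216.4] yaw -16.1 turn -0.1 F [-0.  -0.8 -1.1] w 0.749 grip 0.0 t 26.6
```

move_arm --targets '[-0.005,-0.015,0,0,-0.009,-0.029,0.01,0,-0.009,-0.029,0.02,0,-0.009,-0.029,0.02,0,-0.009,-0.029,0.02,0]'

```text
clock: 27.0
eef_pos: [540.9, 219.3, 146.0]
ee_rot: [[0.96, -0.28, 0.001], [-0.28, -0.96, -0.0], [0.001, -0.0, -1.0]]
contact_force: [0.1, 0.2, -0.6]
gripper_width: 0.751
grip_force: 0.0
```

move_arm --targets '[-0.005,-0.015,0.01,0,0,0,0,0,0,0,0,0,0,0,0,0,0,0,0,0]'

```text
clock: 27.42
eef_pos: [540.7, 234.0, 137.7]
ee_rot: [[0.96, -0.28, 0.001], [-0.28, -0.96, 0.0], [0.001, -0.001, -1.0]]
contact_force: [0.3, -0.0, 0.1]
gripper_width: 0.753
grip_force: 0.0
```

```bash
python3 -c "
from h import *
togo([539.9,235.8,76.5],-16)"
```

```text
tool shift [-1.4 -1.5 61.2] tcp [540.7 234.  137.7] yaw -16.3 turn -0.3 F [ 0.3 -0.   0.1] w 0.753 grip 0.0 t 27.4
```

move_arm --targets '[-0.001,-0.002,0.01,0,0,0,0.02,0,0,0,0.018,0,0,0,0.01,0,0,0,0.003,0]'

```text
clock: 27.83
eef_pos: [539.0, 236.7, 73.6]
ee_rot: [[0.96, -0.279, -0.002], [-0.279, -0.96, -0.001], [-0.002, 0.001, -1.0]]
contact_force: [-0.6, -0.2, -0.5]
gripper_width: 0.751
grip_force: 0.0
```

move_arm --targets '[0,0,0,0,0,0,0,0,0,0,0,0,0,0,0,0,0,0,0,0]'

```text
clock: 28.25
eef_pos: [539.9, 237.6, 76.4]
ee_rot: [[0.96, -0.278, 0.001], [-0.278, -0.96, 0.0], [0.001, -0.001, -1.0]]
contact_force: [-0.0, 0.3, -0.3]
gripper_width: 0.749
grip_force: 0.0
```

move_arm --targets '[0,0,0,0,0,0,0,0,0,0,0,0,0,0,0,0,0,0,0,0]' --fingers 0.2 --force 6

```text
clock: 28.67
eef_pos: [539.7, 237.5, 75.7]
ee_rot: [[0.96, -0.279, 0.0], [-0.279, -0.96, 0.0], [0.0, -0.0, -1.0]]
contact_force: [-0.0, 0.1, 0.4]
gripper_width: 0.442
grip_force: 0.0
```

move_arm --targets '[0,0,0,0,0,0,0,0,0,0,0,0,0,0,0,0,0,0,0,0]'

```text
clock: 29.08
eef_pos: [539.6, 237.4, 75.6]
ee_rot: [[0.96, -0.279, -0.0], [-0.279, -0.96, -0.0], [-0.0, 0.0, -1.0]]
contact_force: [0.2, -0.5, -0.0]
gripper_width: 0.361
grip_force: 6.0
```

```bash
python3 -c "
from h import *
togo([539.9,235.8,76],-16); s=r.sense(); print(s['ee_rot'].T@s['contact_force'],s['moment'])"
```

```text
tool shift [ 0.7  1.5 -0.4] tcp [539.6 237.4  75.6] yaw -16.2 turn -0.2 F [ 0.2 -0.5 -0. ] w 0.361 grip 6.0 t 29.1
[0.35008071 0.39018816 0.03822716] [0.08207449 0.01838281 0.02935795]
```

The telescope is gripped at 33.6 mm with no side load. I'll raise the grip force and draw it straight up.

move_arm --targets '[0,0,0,0,0,0,0,0,0,0,0,0,0,0,-0.003,0,0,0,-0.006,0]' --force 20

```text
clock: 29.5
eef_pos: [539.3, 237.3, 84.3]
ee_rot: [[0.96, -0.278, -0.001], [-0.278, -0.96, -0.0], [-0.001, 0.001, -1.0]]
contact_force: [-0.2, 0.8, -0.6]
gripper_width: 0.359
grip_force: 20.0
```

move_arm --targets '[0,0,-0.007,0,0,0,-0.007,0,0,0,-0.007,0,0,0,-0.007,0,0,0,-0.007,0]'

```text
clock: 29.92
eef_pos: [539.7, 237.5, 120.7]
ee_rot: [[0.96, -0.279, 0.0], [-0.279, -0.96, 0.0], [0.0, -0.0, -1.0]]
contact_force: [-1.4, 0.0, -1.4]
gripper_width: 0.358
grip_force: 20.0
```

move_arm --targets '[0,0,-0.01,0,0,0,-0.01,0,0,0,-0.005,0,0,0,0,0,0,0,0,0]'

```text
clock: 30.33
eef_pos: [539.7, 237.5, 144.8]
ee_rot: [[0.96, -0.279, 0.0], [-0.279, -0.96, 0.0], [0.0, -0.0, -1.0]]
contact_force: [0.1, 0.1, -1.8]
gripper_width: 0.359
grip_force: 20.0
```

```bash
python3 -c "
from h import *
togo([624.8,23.4,76],-16); s=r.sense(); print(s['qpos'].round(1))
s=viewer.capture('scene')
cv2.imwrite('pics/d6.png',cv2.resize(s['img'][170:350,230:430],(600,540)))"
```

```text
tool shift [141.3 181.9  68.8] tcp [539.7 237.5 144.8] yaw -16.2 turn -0.2 F [ 0.1  0.1 -1.8] w 0.359 grip 20.0 t 30.3
[ 21.3  -1.5 100.2   0.   81.2 127.4]
```

View pics/d6.png

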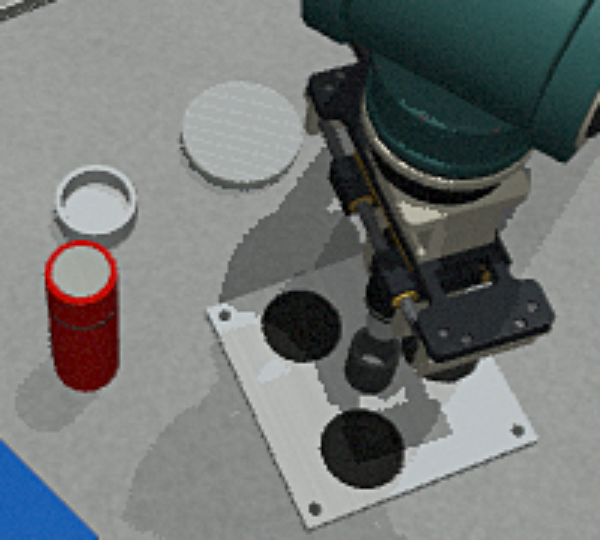

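The telescope is out of the sleeve and hanging upright, with the barrel at (380,325). Next I'll turn the gripper away from the red tin and carry the telescope to the cup.

move_arm --targets '[0,0,0,-3,0,0,0,-7,0,0,0,-7,0,0,0,-7,0,0,0,-7]'

```text
clock: 30.8
eef_pos: [539.4, 237.4, 143.9]
ee_rot: [[0.965, 0.262, -0.001], [0.262, -0.965, -0.0], [-0.001, 0.0, -1.0]]
contact_force: [-0.8, 0.5, -1.0]
gripper_width: 0.358
grip_force: 20.0
```

move_arm --targets '[0,0,0,-7,0,0,0,-7,0,0,0,-4,0,0,0,0,0,0,0,0]'

```text
clock: 31.22
eef_pos: [539.5, 237.4, 144.1]
ee_rot: [[0.842, 0.54, -0.001], [0.54, -0.842, -0.0], [-0.001, -0.0, -1.0]]
contact_force: [-0.1, -0.2, -0.6]
gripper_width: 0.356
grip_force: 20.0
```

move_arm --targets '[-0.002,0.01,0,0,-0.004,0.02,0,0,-0.005,0.025,0,0,-0.005,0.025,0,0,-0.005,0.025,0,0]'

```text
clock: 31.63
eef_pos: [579.3, 136.2, 144.5]
ee_rot: [[0.841, 0.54, -0.0], [0.54, -0.841, -0.0], [-0.0, 0.0, -1.0]]
contact_force: [1.0, 0.1, -0.7]
gripper_width: 0.361
grip_force: 20.0
```

move_arm --targets '[-0.005,0.025,0,0,-0.005,0.025,0,0,-0.005,0.025,0,0,-0.004,0.02,0,0,-0.003,0.015,0,0]'

```text
clock: 32.05
eef_pos: [620.5, 31.1, 144.5]
ee_rot: [[0.842, 0.54, -0.0], [0.54, -0.842, -0.0], [-0.0, 0.0, -1.0]]
contact_force: [0.7, -0.5, -1.3]
gripper_width: 0.358
grip_force: 20.0
```

move_arm --targets '[-0.001,0.008,0,0,0,0.003,0,0,0,0,0,0,0,0,0,0,0,0,0,0]'

```text
clock: 32.47
eef_pos: [625.0, 24.6, 144.6]
ee_rot: [[0.84, 0.543, -0.0], [0.543, -0.84, 0.0], [0.0, -0.0, -1.0]]
contact_force: [0.2, -1.0, -0.8]
gripper_width: 0.36
grip_force: 20.0
```

```bash
python3 -c "
from h import *
togo([624.8,23.4,69.5],33)
s=viewer.capture('scene')
cv2.imwrite('pics/d7.png',cv2.resize(s['img'][150:310,210:370],(600,600)))"
```

```text
tool shift [-0.8  0.9 75.1] tcp [625.   24.6 144.6] yaw 32.9 turn -0.1 F [ 0.2 -1.  -0.8] w 0.36 grip 20.0 t 32.5
```

View pics/d7.png

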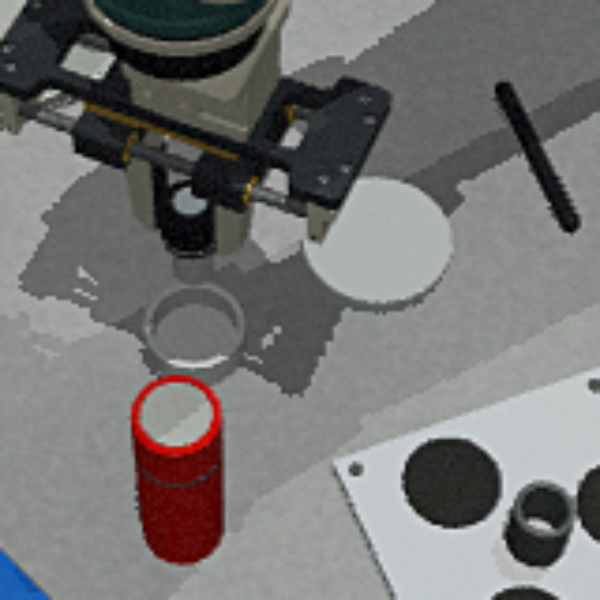

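The telescope hangs upright above the cup (barrel at (195,265), cup at (195,330)), and the red tin is clear. I'll lower it.

move_arm --targets '[0,0,0.01,0,0,0,0.02,0,0,0,0.02,0,0,0,0.012,0,0,0,0.006,0]'

```text
clock: 32.93
eef_pos: [624.2, 24.0, 74.2]
ee_rot: [[0.84, 0.542, -0.003], [0.542, -0.84, 0.0], [-0.002, -0.002, -1.0]]
contact_force: [-1.2, -0.6, 0.1]
gripper_width: 0.358
grip_force: 20.0
```

move_arm --targets '[0,0,0.003,0,0,0,0.001,0,0,0,0.001,0,0,0,0.001,0,0,0,0,0]'

```text
clock: 33.35
eef_pos: [625.5, 23.7, 71.2]
ee_rot: [[0.84, 0.542, 0.001], [0.542, -0.84, 0.0], [0.001, 0.0, -1.0]]
contact_force: [0.4, -0.6, -1.1]
gripper_width: 0.356
grip_force: 20.0
```

```bash
python3 -c "
from h import *
togo([624.8,23.4,69],33)"
```

```text
tool shift [-0.7 -0.1  2.2] tcp [625.5  23.7  71.2] yaw 32.8 turn -0.2 F [ 0.4 -0.6 -1.1] w 0.356 grip 20.0 t 33.4
```

move_arm --targets '[0,0,0.001,0,0,0,0.001,0,0,0,0.0005,0,0,0,0,0,0,0,0,0]'

```text
clock: 33.77
eef_pos: [625.4, 23.7, 68.6]
ee_rot: [[0.84, 0.542, 0.001], [0.542, -0.84, 0.0], [0.0, 0.0, -1.0]]
contact_force: [-0.5, -0.0, 4.5]
gripper_width: 0.361
grip_force: 20.0
```

```bash
python3 -c "
from h import *
togo([624.8,23.4,69],33)"
```

```text
tool shift [-0.7 -0.  -0.4] tcp [625.4  23.7  68.6] yaw 32.8 turn -0.2 F [-0.5 -0.   4.5] w 0.361 grip 20.0 t 33.8
```

move_arm --targets '[0,0,0,0,0,0,0,0,0,0,0,0,0,0,0,0,0,0,0,0]' --fingers 0.75

```text
clock: 34.18
eef_pos: [625.1, 23.7, 68.0]
ee_rot: [[0.84, 0.542, -0.0], [0.542, -0.84, 0.0], [-0.0, -0.0, -1.0]]
contact_force: [-0.1, -0.5, -0.3]
gripper_width: 0.667
grip_force: 0.0
```

move_arm --targets '[0,0,-0.005,0,0,0,-0.02,0,0,0,-0.035,0,0,0,-0.035,0,0,0,-0.035,0]'

```text
clock: 34.6
eef_pos: [624.9, 23.7, 200.0]
ee_rot: [[0.84, 0.542, -0.0], [0.542, -0.84, 0.0], [-0.0, -0.0, -1.0]]
contact_force: [0.0, -0.4, 0.3]
gripper_width: 0.75
grip_force: 0.0
```

move_arm --targets '[0,0,-0.017,7,0,0,0,7,0,0,0,7,0,0,0,7,0,0,0,7]'

```text
clock: 35.02
eef_pos: [625.2, 23.7, 215.7]
ee_rot: [[0.999, -0.044, 0.0], [-0.044, -0.999, -0.0], [0.0, -0.0, -1.0]]
contact_force: [-0.6, 0.1, 0.4]
gripper_width: 0.753
grip_force: 0.0
```

move_arm --targets '[0,0,0,7,0,0,0,7,0,0,0,0,0,0,0,0,0,0,0,0]'

```text
clock: 35.43
eef_pos: [625.2, 23.7, 215.4]
ee_rot: [[0.962, -0.274, 0.0], [-0.274, -0.962, 0.0], [0.0, -0.0, -1.0]]
contact_force: [-0.3, 0.2, 0.3]
gripper_width: 0.745
grip_force: 0.0
```

```bash
python3 -c "
from h import *
togo([547.7,-212.6,215.8],-16.2)
s=viewer.capture('scene')
cv2.imwrite('pics/d8.png',cv2.resize(s['img'][60:340,150:430],(600,600)))"
```

```text
tool shift [ -9.7 248.5  -0.5] tcp [625.2  23.7 215.4] yaw -15.9 turn 0.3 F [-0.3  0.2  0.3] w 0.745 grip 0.0 t 35.4
```

View pics/d8.png

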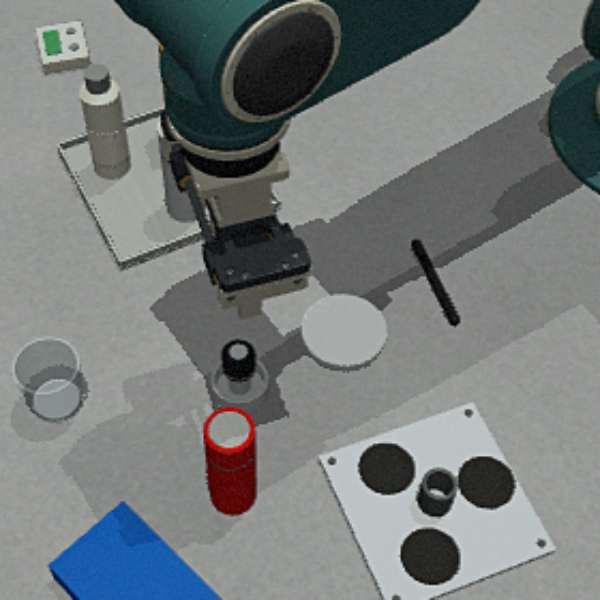

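The telescope stands upright in the cup at (240,365). Next is the tin.

move_arm --targets '[-0.001,0.01,0,0,-0.001,0.031,0,0,-0.001,0.031,0,0,-0.001,0.031,0,0,-0.001,0.031,0,0]'

```text
clock: 35.9
eef_pos: [582.1, -105.2, 215.2]
ee_rot: [[0.961, -0.277, 0.0], [-0.277, -0.961, -0.0], [0.0, 0.0, -1.0]]
contact_force: [0.6, 0.8, -0.1]
gripper_width: 0.746
grip_force: 0.0
```

move_arm --targets '[-0.001,0.031,0,0,-0.001,0.031,0,0,-0.001,0.031,0,0,-0.002,0.02,0,0,0,0,0,0]'

```text
clock: 36.32
eef_pos: [545.1, -214.2, 215.2]
ee_rot: [[0.96, -0.28, -0.0], [-0.28, -0.96, -0.001], [-0.0, 0.001, -1.0]]
contact_force: [-0.4, -0.6, 0.0]
gripper_width: 0.751
grip_force: 0.0
```

move_arm --targets '[0,0,0,0,0,0,0,0,0,0,0,0,0,0,0,0,0,0,0,0]'

```text
clock: 36.73
eef_pos: [547.1, -210.0, 215.1]
ee_rot: [[0.961, -0.277, 0.0], [-0.277, -0.961, 0.0], [-0.0, -0.0, -1.0]]
contact_force: [-0.6, 0.0, -0.4]
gripper_width: 0.748
grip_force: 0.0
```

```bash
python3 -c "
from h import *
togo([547.7,-212.6,107.5],-16.2)"
```

```text
tool shift [  1.3   2.3 107.6] tcp [ 547.1 -210.   215.1] yaw -16.1 turn 0.1 F [-0.6  0.  -0.4] w 0.748 grip 0.0 t 36.7
```

move_arm --targets '[0.001,0.002,0.015,0,0,0,0.03,0,0,0,0.03,0,0,0,0.02,0,0,0,0.012,0]'

```text
clock: 37.15
eef_pos: [546.1, -212.2, 104.3]
ee_rot: [[0.961, -0.278, -0.003], [-0.278, -0.961, 0.001], [-0.004, -0.0, -1.0]]
contact_force: [-0.1, 0.1, -0.5]
gripper_width: 0.753
grip_force: 0.0
```

move_arm --targets '[0,0,0,0,0,0,0,0,0,0,0,0,0,0,0,0,0,0,0,0]'

```text
clock: 37.57
eef_pos: [547.7, -213.1, 109.4]
ee_rot: [[0.96, -0.278, 0.002], [-0.278, -0.96, -0.001], [0.002, 0.0, -1.0]]
contact_force: [0.7, -0.4, 0.4]
gripper_width: 0.751
grip_force: 0.0
```

move_arm --targets '[0,0,0,0,0,0,0,0,0,0,0,0,0,0,0,0,0,0,0,0]' --fingers 0.3

```text
clock: 37.98
eef_pos: [547.2, -212.9, 108.2]
ee_rot: [[0.96, -0.279, 0.0], [-0.279, -0.96, 0.0], [0.0, -0.0, -1.0]]
contact_force: [0.2, 0.7, -0.0]
gripper_width: 0.497
grip_force: 20.0
```

move_arm --targets '[0,0,0,0,0,0,0,0,0,0,0,0,0,0,0,0,0,0,0,0]'

```text
clock: 38.4
eef_pos: [547.2, -212.9, 108.2]
ee_rot: [[0.96, -0.279, 0.0], [-0.279, -0.96, 0.0], [0.0, -0.0, -1.0]]
contact_force: [-1.0, 0.2, 1.5]
gripper_width: 0.494
grip_force: 20.0
```

```bash
python3 -c "
from h import *
togo([578.8,275.2,211.3],-16.2)"
```

```text
tool shift [-105.6 -477.6 -103.1] tcp [ 547.2 -212.9  108.2] yaw -16.2 turn 0.0 F [-1.   0.2  1.5] w 0.494 grip 20.0 t 38.4
```

move_arm --targets '[0,0,-0.005,0,0,0,-0.02,0,0,0,-0.03,0,0,0,-0.03,0,0,0,-0.015,0]'

```text
clock: 38.82
eef_pos: [547.7, -213.2, 212.0]
ee_rot: [[0.96, -0.279, 0.003], [-0.279, -0.96, -0.001], [0.003, 0.001, -1.0]]
contact_force: [1.3, -0.3, -1.2]
gripper_width: 0.493
grip_force: 20.0
```

move_arm --targets '[-0.003,-0.009,0,0,-0.005,-0.015,0,0,-0.006,-0.029,0,0,-0.006,-0.029,0,0,-0.006,-0.029,0,0]'

```text
clock: 39.23
eef_pos: [552.1, -96.6, 205.4]
ee_rot: [[0.96, -0.279, -0.003], [-0.279, -0.96, 0.001], [-0.003, -0.0, -1.0]]
contact_force: [0.6, 0.2, -1.7]
gripper_width: 0.492
grip_force: 20.0
```

move_arm --targets '[-0.006,-0.029,0,0,-0.006,-0.029,0,0,-0.006,-0.029,0,0,-0.006,-0.029,0,0,-0.006,-0.029,0,0]'

```text
clock: 39.65
eef_pos: [563.3, 51.2, 205.5]
ee_rot: [[0.961, -0.278, -0.003], [-0.278, -0.961, 0.0], [-0.003, 0.001, -1.0]]
contact_force: [0.9, -1.9, -1.6]
gripper_width: 0.491
grip_force: 20.0
```

move_arm --targets '[-0.006,-0.029,0,0,-0.006,-0.029,0,0,-0.006,-0.029,0,0,-0.006,-0.029,0,0,-0.006,-0.029,0,0]'

```text
clock: 40.07
eef_pos: [574.6, 198.6, 205.4]
ee_rot: [[0.961, -0.278, -0.003], [-0.278, -0.961, -0.001], [-0.003, 0.002, -1.0]]
contact_force: [-0.2, 0.4, -2.1]
gripper_width: 0.494
grip_force: 20.0
```

move_arm --targets '[-0.006,-0.029,0,0,-0.006,-0.029,0,0,-0.005,-0.012,0,0,-0.003,-0.007,0,0,0,0,0,0]'

```text
clock: 40.48
eef_pos: [577.2, 277.0, 206.4]
ee_rot: [[0.961, -0.277, -0.002], [-0.277, -0.961, -0.001], [-0.002, 0.001, -1.0]]
contact_force: [0.0, -0.5, -1.8]
gripper_width: 0.491
grip_force: 20.0
```

move_arm --targets '[0,0,0,0,0,0,0,0,0,0,0,0,0,0,0,0,0,0,0,0]'

```text
clock: 40.9
eef_pos: [578.7, 275.0, 208.3]
ee_rot: [[0.96, -0.279, 0.0], [-0.279, -0.96, 0.0], [0.0, -0.0, -1.0]]
contact_force: [0.0, 0.5, -2.0]
gripper_width: 0.491
grip_force: 20.0
```

```bash
python3 -c "
from h import *
togo([578.8,275.2,112.2],-16.2)"
```

```text
tool shift [ 0.  -0.2 96.1] tcp [578.7 275.  208.3] yaw -16.2 turn -0.0 F [ 0.   0.5 -2. ] w 0.491 grip 20.0 t 40.9
```

move_arm --targets '[0,0,0.01,0,0,0,0.027,0,0,0,0.027,0,0,0,0.018,0,0,0,0.007,0]'

```text
clock: 41.32
eef_pos: [577.3, 275.0, 115.1]
ee_rot: [[0.96, -0.279, -0.004], [-0.279, -0.96, -0.002], [-0.003, 0.003, -1.0]]
contact_force: [-0.6, 0.3, -2.2]
gripper_width: 0.49
grip_force: 20.0
```

move_arm --targets '[0,0,0.002,0,0,0,0.001,0,0,0,0.001,0,0,0,0.001,0,0,0,0.001,0]'

```text
clock: 41.73
eef_pos: [578.9, 275.8, 114.2]
ee_rot: [[0.96, -0.279, 0.001], [-0.279, -0.96, 0.001], [0.001, -0.001, -1.0]]
contact_force: [0.4, 0.0, -1.9]
gripper_width: 0.492
grip_force: 20.0
```

move_arm --targets '[0,0,0.001,0,0,0,0.0005,0,0,0,0,0,0,0,0,0,0,0,0,0]'

```text
clock: 42.15
eef_pos: [578.7, 275.8, 112.2]
ee_rot: [[0.96, -0.278, 0.001], [-0.278, -0.96, 0.0], [0.001, -0.0, -1.0]]
contact_force: [-0.3, 0.2, 3.7]
gripper_width: 0.494
grip_force: 20.0
```

```bash
python3 -c "
from h import *
togo([578.8,275.2,112.2],-16.2)"
```

```text
tool shift [0.2 0.5 0. ] tcp [578.7 275.8 112.2] yaw -16.2 turn 0.0 F [-0.3  0.2  3.7] w 0.494 grip 20.0 t 42.1
```

move_arm --targets '[0,0,0,0,0,0,0,0,0,0,0,0,0,0,0,0,0,0,-0.005,0]' --fingers 0.75

```text
clock: 42.57
eef_pos: [578.1, 275.5, 115.7]
ee_rot: [[0.96, -0.279, -0.001], [-0.279, -0.96, -0.001], [-0.001, 0.001, -1.0]]
contact_force: [-0.9, 0.2, -0.3]
gripper_width: 0.745
grip_force: 0.0
```

move_arm --targets '[0,0,-0.02,0,0,0,-0.03,0,0,0,-0.035,0,0,0,-0.02,0,0.002,0.016,0,0]'

```text
clock: 42.98
eef_pos: [577.2, 261.5, 227.3]
ee_rot: [[0.961, -0.277, 0.006], [-0.277, -0.961, 0.003], [0.005, -0.005, -1.0]]
contact_force: [0.6, -0.3, 0.1]
gripper_width: 0.749
grip_force: 0.0
```

move_arm --targets '[0.004,0.031,0,0,0.004,0.031,0,0,0.004,0.031,0,0,0.004,0.031,0,0,0.004,0.031,0,0]'

```text
clock: 43.4
eef_pos: [551.3, 103.7, 221.3]
ee_rot: [[0.96, -0.278, -0.0], [-0.278, -0.96, -0.0], [-0.0, 0.0, -1.0]]
contact_force: [0.4, -0.1, 0.5]
gripper_width: 0.748
grip_force: 0.0
```

move_arm --targets '[0.004,0.031,0,0,0.004,0.031,0,0,0.004,0.031,0,0,0.004,0.031,0,0,0.004,0.031,0,0]'

```text
clock: 43.82
eef_pos: [527.2, -50.7, 221.5]
ee_rot: [[0.96, -0.279, -0.0], [-0.279, -0.96, -0.0], [-0.0, 0.0, -1.0]]
contact_force: [0.3, -0.6, -0.0]
gripper_width: 0.75
grip_force: 0.0
```

move_arm --targets '[0.004,0.031,0,0,0.004,0.031,0,0,0.004,0.031,0,0,0.004,0.031,0,0,0.004,0.031,0,0]'

```text
clock: 44.23
eef_pos: [503.2, -205.2, 221.4]
ee_rot: [[0.96, -0.279, -0.0], [-0.279, -0.96, 0.0], [-0.0, 0.0, -1.0]]
contact_force: [0.2, 0.1, 0.4]
gripper_width: 0.75
grip_force: 0.0
```

move_arm --targets '[0.004,0.031,0,0,0.004,0.031,0,0,0.004,0.031,0,0,0.002,0.012,0,0,0,0,0,0]'

```text
clock: 44.65
eef_pos: [487.4, -310.5, 221.0]
ee_rot: [[0.96, -0.281, -0.001], [-0.281, -0.96, 0.0], [-0.001, 0.0, -1.0]]
contact_force: [0.5, 0.1, -0.0]
gripper_width: 0.749
grip_force: 0.0
```

move_arm --targets '[0,0,0,0,0,0,0,0,0,0,0,0,0,0,0,0,0,0,0,0]'

```text
clock: 45.07
eef_pos: [488.6, -307.5, 221.8]
ee_rot: [[0.961, -0.277, 0.0], [-0.277, -0.961, -0.0], [0.0, 0.0, -1.0]]
contact_force: [-0.5, 0.3, -1.2]
gripper_width: 0.748
grip_force: 0.0
```

```bash
python3 -c "
from h import *
togo([488.8,-308,107.8],-16.2)"
```

```text
tool shift [  0.3   0.4 114. ] tcp [ 488.6 -307.5  221.8] yaw -16.1 turn 0.1 F [-0.5  0.3 -1.2] w 0.748 grip 0.0 t 45.1
```

move_arm --targets '[0,0,0.015,0,0,0,0.03,0,0,0,0.034,0,0,0,0.022,0,0,0,0.012,0]'

```text
clock: 45.48
eef_pos: [487.1, -307.2, 104.5]
ee_rot: [[0.961, -0.278, -0.003], [-0.278, -0.961, 0.002], [-0.004, -0.001, -1.0]]
contact_force: [-0.3, -0.1, -0.1]
gripper_width: 0.746
grip_force: 0.0
```

move_arm --targets '[0,0,0,0,0,0,0,0,0,0,0,0,0,0,0,0,0,0,0,0]'

```text
clock: 45.9
eef_pos: [488.8, -308.6, 110.0]
ee_rot: [[0.96, -0.279, 0.002], [-0.278, -0.96, -0.001], [0.002, 0.001, -1.0]]
contact_force: [-0.2, -0.6, -0.3]
gripper_width: 0.744
grip_force: 0.0
```

move_arm --targets '[0,0,0,0,0,0,0,0,0,0,0,0,0,0,0,0,0,0,0,0]' --fingers 0.3

```text
clock: 46.32
eef_pos: [488.3, -308.3, 108.7]
ee_rot: [[0.96, -0.279, 0.0], [-0.279, -0.96, -0.0], [0.0, -0.0, -1.0]]
contact_force: [-0.2, 0.4, -2.0]
gripper_width: 0.452
grip_force: 20.0
```

move_arm --targets '[0,0,0,0,0,0,0,0,0,0,0,0,0,0,0,0,0,0,0,0]'

```text
clock: 46.73
eef_pos: [488.3, -308.3, 108.7]
ee_rot: [[0.96, -0.279, -0.0], [-0.279, -0.96, 0.0], [-0.0, -0.0, -1.0]]
contact_force: [0.4, -1.0, 0.7]
gripper_width: 0.45
grip_force: 20.0
```

```bash
python3 -c "
from h import *
togo([484.2,247.3,211.3],-16.2)"
```

```text
tool shift [-158.7 -532.5 -102.6] tcp [ 488.3 -308.3  108.7] yaw -16.2 turn 0.0 F [ 0.4 -1.   0.7] w 0.45 grip 20.0 t 46.7
```

move_arm --targets '[0,0,-0.005,0,0,0,-0.02,0,0,0,-0.03,0,0,0,-0.03,0,0,0,-0.015,0]'

```text
clock: 47.15
eef_pos: [488.8, -308.7, 212.7]
ee_rot: [[0.96, -0.278, 0.003], [-0.278, -0.96, -0.002], [0.003, 0.001, -1.0]]
contact_force: [-1.2, -0.3, 0.1]
gripper_width: 0.452
grip_force: 20.0
```

move_arm --targets '[-0.003,-0.009,0,0,-0.006,-0.019,0,0,-0.009,-0.03,0,0,-0.009,-0.03,0,0,-0.009,-0.03,0,0]'

```text
clock: 47.57
eef_pos: [485.8, -183.3, 206.8]
ee_rot: [[0.96, -0.279, -0.002], [-0.279, -0.96, 0.001], [-0.002, -0.0, -1.0]]
contact_force: [0.7, 0.3, -1.6]
gripper_width: 0.451
grip_force: 20.0
```

move_arm --targets '[-0.009,-0.03,0,0,-0.009,-0.03,0,0,-0.009,-0.03,0,0,-0.009,-0.03,0,0,-0.009,-0.03,0,0]'

```text
clock: 47.98
eef_pos: [484.3, -26.5, 207.1]
ee_rot: [[0.96, -0.279, -0.001], [-0.279, -0.96, 0.0], [-0.001, 0.0, -1.0]]
contact_force: [0.3, -0.2, -0.5]
gripper_width: 0.451
grip_force: 20.0
```

move_arm --targets '[-0.009,-0.03,0,0,-0.009,-0.03,0,0,-0.009,-0.03,0,0,-0.009,-0.03,0,0,-0.009,-0.03,0,0]'

```text
clock: 48.4
eef_pos: [482.7, 130.0, 207.1]
ee_rot: [[0.96, -0.278, -0.001], [-0.278, -0.96, -0.0], [-0.001, 0.001, -1.0]]
contact_force: [1.6, -1.1, -0.6]
gripper_width: 0.449
grip_force: 20.0
```

move_arm --targets '[-0.009,-0.03,0,0,-0.009,-0.03,0,0,-0.009,-0.03,0,0,-0.004,-0.016,0,0,-0.002,-0.008,0,0]'

```text
clock: 48.82
eef_pos: [482.7, 249.0, 206.8]
ee_rot: [[0.961, -0.276, -0.002], [-0.276, -0.961, -0.001], [-0.002, 0.001, -1.0]]
contact_force: [0.2, 0.5, -1.9]
gripper_width: 0.453
grip_force: 20.0
```

move_arm --targets '[0,0,0,0,0,0,0,0,0,0,0,0,0,0,0,0,0,0,0,0]'

```text
clock: 49.23
eef_pos: [483.9, 246.1, 208.7]
ee_rot: [[0.96, -0.28, 0.0], [-0.28, -0.96, 0.0], [0.0, -0.0, -1.0]]
contact_force: [0.6, -0.8, -1.0]
gripper_width: 0.452
grip_force: 20.0
```

```bash
python3 -c "
from h import *
togo([484.2,247.3,112.7],-16.2)"
```

```text
tool shift [-0.1 -1.3 96. ] tcp [483.9 246.1 208.7] yaw -16.2 turn -0.0 F [ 0.6 -0.8 -1. ] w 0.452 grip 20.0 t 49.2
```

move_arm --targets '[0,-0.001,0.01,0,0,0,0.027,0,0,0,0.027,0,0,0,0.018,0,0,0,0.007,0]'

```text
clock: 49.65
eef_pos: [482.9, 247.1, 116.0]
ee_rot: [[0.96, -0.279, -0.004], [-0.279, -0.96, -0.002], [-0.003, 0.003, -1.0]]
contact_force: [-0.3, -0.5, -0.8]
gripper_width: 0.452
grip_force: 20.0
```

move_arm --targets '[0,0,0.002,0,0,0,0.001,0,0,0,0.001,0,0,0,0.001,0,0,0,0.001,0]'

```text
clock: 50.07
eef_pos: [484.4, 248.0, 114.5]
ee_rot: [[0.96, -0.279, 0.001], [-0.279, -0.96, 0.001], [0.001, -0.001, -1.0]]
contact_force: [0.5, 0.7, -0.3]
gripper_width: 0.449
grip_force: 20.0
```

move_arm --targets '[0,0,0.001,0,0,0,0.0005,0,0,0,0,0,0,0,0,0,0,0,0,0]'

```text
clock: 50.48
eef_pos: [484.2, 248.0, 112.6]
ee_rot: [[0.96, -0.279, 0.001], [-0.279, -0.96, 0.0], [0.0, -0.0, -1.0]]
contact_force: [-1.3, -0.6, 6.1]
gripper_width: 0.451
grip_force: 20.0
```

```bash
python3 -c "
from h import *
togo([484.2,247.3,112.7],-16.2)"
```

```text
tool shift [ 0.2  0.7 -0.1] tcp [484.2 248.  112.6] yaw -16.2 turn 0.0 F [-1.3 -0.6  6.1] w 0.451 grip 20.0 t 50.5
```

move_arm --targets '[0,0,0,0,0,0,0,0,0,0,0,0,0,0,0,0,0,0,-0.005,0]' --fingers 0.75

```text
clock: 50.9
eef_pos: [483.6, 247.7, 116.3]
ee_rot: [[0.96, -0.279, -0.001], [-0.279, -0.96, -0.001], [-0.001, 0.001, -1.0]]
contact_force: [0.3, -0.2, 0.6]
gripper_width: 0.731
grip_force: 0.0
```

move_arm --targets '[0,0,-0.02,0,0,0,-0.03,0,0,0,-0.035,0,0,0,-0.02,0,0.002,0.005,0,0]'

```text
clock: 51.32
eef_pos: [485.6, 243.4, 227.6]
ee_rot: [[0.961, -0.278, 0.006], [-0.278, -0.961, 0.003], [0.005, -0.004, -1.0]]
contact_force: [0.4, 0.7, 0.1]
gripper_width: 0.749
grip_force: 0.0
```

move_arm --targets '[0.014,0.028,0,0,0.014,0.028,0,0,0.014,0.028,0,0,0.014,0.028,0,0,0.014,0.028,0,0]'

```text
clock: 51.73
eef_pos: [512.6, 87.0, 221.9]
ee_rot: [[0.961, -0.278, -0.0], [-0.278, -0.961, -0.0], [-0.0, 0.0, -1.0]]
contact_force: [0.2, 0.5, 0.5]
gripper_width: 0.749
grip_force: 0.0
```

move_arm --targets '[0.014,0.028,0,0,0.014,0.028,0,0,0.014,0.028,0,0,0.014,0.028,0,0,0.014,0.028,0,0]'

```text
clock: 52.15
eef_pos: [540.9, -67.1, 221.9]
ee_rot: [[0.96, -0.279, -0.0], [-0.279, -0.96, 0.0], [-0.0, 0.0, -1.0]]
contact_force: [1.4, -0.6, -0.1]
gripper_width: 0.75
grip_force: 0.0
```

move_arm --targets '[0.014,0.028,0,0,0.014,0.028,0,0,0.014,0.028,0,0,0.014,0.028,0,0,0.014,0.028,0,0]'

```text
clock: 52.57
eef_pos: [569.1, -221.0, 221.8]
ee_rot: [[0.96, -0.279, -0.0], [-0.279, -0.96, 0.0], [-0.0, -0.0, -1.0]]
contact_force: [0.4, 0.6, 0.6]
gripper_width: 0.749
grip_force: 0.0
```

move_arm --targets '[0.014,0.028,0,0,0.014,0.028,0,0,0.014,0.028,0,0,0.003,0.005,0,0,0,0,0,0]'

```text
clock: 52.98
eef_pos: [587.4, -319.1, 221.0]
ee_rot: [[0.96, -0.28, -0.001], [-0.28, -0.96, 0.001], [-0.001, -0.0, -1.0]]
contact_force: [0.6, 0.1, -0.1]
gripper_width: 0.748
grip_force: 0.0
```

move_arm --targets '[0,0,0,0,0,0,0,0,0,0,0,0,0,0,0,0,0,0,0,0]'

```text
clock: 53.4
eef_pos: [587.8, -316.6, 222.5]
ee_rot: [[0.961, -0.278, 0.0], [-0.278, -0.961, -0.0], [0.0, 0.0, -1.0]]
contact_force: [-0.4, -0.7, 0.6]
gripper_width: 0.748
grip_force: 0.0
```

```bash
python3 -c "
from h import *
togo([588.2,-317,107],-16.2)"
```

```text
tool shift [  0.4   0.3 115.5] tcp [ 587.8 -316.6  222.5] yaw -16.1 turn 0.1 F [-0.4 -0.7  0.6] w 0.748 grip 0.0 t 53.4
```

move_arm --targets '[0,0,0.016,0,0,0,0.03,0,0,0,0.034,0,0,0,0.023,0,0,0,0.012,0]'

```text
clock: 53.82
eef_pos: [586.7, -316.4, 103.7]
ee_rot: [[0.961, -0.278, -0.003], [-0.278, -0.961, 0.002], [-0.003, -0.001, -1.0]]
contact_force: [0.2, -0.7, -0.2]
gripper_width: 0.748
grip_force: 0.0
```

move_arm --targets '[0,0,0,0,0,0,0,0,0,0,0,0,0,0,0,0,0,0,0,0]'

```text
clock: 54.23
eef_pos: [588.2, -317.6, 108.8]
ee_rot: [[0.96, -0.278, 0.002], [-0.278, -0.96, -0.001], [0.002, 0.001, -1.0]]
contact_force: [-0.4, -0.7, 0.0]
gripper_width: 0.748
grip_force: 0.0
```

move_arm --targets '[0,0,0,0,0,0,0,0,0,0,0,0,0,0,0,0,0,0,0,0]' --fingers 0.3

```text
clock: 54.65
eef_pos: [587.7, -317.3, 107.1]
ee_rot: [[0.96, -0.279, -0.0], [-0.279, -0.96, 0.0], [-0.0, -0.0, -1.0]]
contact_force: [0.4, -0.2, -0.2]
gripper_width: 0.473
grip_force: 19.9
```

move_arm --targets '[0,0,0,0,0,0,0,0,0,0,0,0,0,0,0,0,0,0,0,0]'

```text
clock: 55.07
eef_pos: [587.7, -317.3, 107.1]
ee_rot: [[0.96, -0.278, -0.0], [-0.278, -0.96, 0.0], [-0.0, -0.0, -1.0]]
contact_force: [-0.2, 0.5, 0.2]
gripper_width: 0.467
grip_force: 19.9
```

```bash
python3 -c "
from h import *
togo([557.6,183.6,211.3],-16.2)"
```

```text
tool shift [-168.4 -472.7 -104.1] tcp [ 587.7 -317.3  107.1] yaw -16.2 turn 0.0 F [-0.2  0.5  0.2] w 0.467 grip 19.9 t 55.1
```

move_arm --targets '[0,0,-0.005,0,0,0,-0.02,0,0,0,-0.03,0,0,0,-0.03,0,0,0,-0.015,0]'

```text
clock: 55.48
eef_pos: [588.2, -317.7, 211.2]
ee_rot: [[0.96, -0.279, 0.003], [-0.279, -0.96, -0.002], [0.003, 0.001, -1.0]]
contact_force: [0.1, -1.0, -1.3]
gripper_width: 0.471
grip_force: 19.9
```

move_arm --targets '[-0.004,-0.009,0,0,-0.007,-0.019,0,0,-0.01,-0.028,0,0,-0.01,-0.028,0,0,-0.01,-0.028,0,0]'

```text
clock: 55.9
eef_pos: [578.6, -196.5, 204.7]
ee_rot: [[0.96, -0.279, -0.002], [-0.279, -0.96, 0.001], [-0.003, -0.0, -1.0]]
contact_force: [0.7, 0.1, -2.4]
gripper_width: 0.467
grip_force: 19.9
```

move_arm --targets '[-0.01,-0.028,0,0,-0.01,-0.028,0,0,-0.01,-0.028,0,0,-0.01,-0.028,0,0,-0.01,-0.028,0,0]'

```text
clock: 56.32
eef_pos: [569.4, -48.0, 205.0]
ee_rot: [[0.96, -0.278, -0.002], [-0.278, -0.96, 0.0], [-0.002, 0.0, -1.0]]
contact_force: [0.4, 0.1, -1.2]
gripper_width: 0.471
grip_force: 19.9
```

move_arm --targets '[-0.01,-0.028,0,0,-0.01,-0.028,0,0,-0.01,-0.028,0,0,-0.01,-0.028,0,0,-0.01,-0.028,0,0]'

```text
clock: 56.73
eef_pos: [560.2, 100.2, 205.0]
ee_rot: [[0.96, -0.278, -0.002], [-0.278, -0.96, -0.0], [-0.002, 0.001, -1.0]]
contact_force: [1.1, -0.5, -2.2]
gripper_width: 0.468
grip_force: 19.9
```

move_arm --targets '[-0.01,-0.028,0,0,-0.01,-0.028,0,0,-0.005,-0.017,0,0,-0.002,-0.008,0,0,0,0,0,0]'

```text
clock: 57.15
eef_pos: [557.3, 185.2, 205.4]
ee_rot: [[0.961, -0.277, -0.002], [-0.277, -0.961, -0.0], [-0.002, 0.001, -1.0]]
contact_force: [-0.3, -0.4, -1.7]
gripper_width: 0.467
grip_force: 19.9
```

move_arm --targets '[0,0,0,0,0,0,0,0,0,0,0,0,0,0,0,0,0,0,0,0]'

```text
clock: 57.57
eef_pos: [558.2, 183.0, 207.2]
ee_rot: [[0.96, -0.279, 0.0], [-0.279, -0.96, -0.0], [0.0, -0.0, -1.0]]
contact_force: [-0.5, -0.4, -2.4]
gripper_width: 0.469
grip_force: 19.9
```

```bash
python3 -c "
from h import *
togo([557.6,183.6,111.1],-16.2)"
```

```text
tool shift [-0.8 -0.4 96.1] tcp [558.2 183.  207.2] yaw -16.2 turn -0.0 F [-0.5 -0.4 -2.4] w 0.469 grip 19.9 t 57.6
```

move_arm --targets '[0,0,0.01,0,0,0,0.027,0,0,0,0.027,0,0,0,0.018,0,0,0,0.007,0]'

```text
clock: 57.98
eef_pos: [556.8, 183.2, 114.3]
ee_rot: [[0.96, -0.279, -0.004], [-0.279, -0.96, -0.001], [-0.004, 0.002, -1.0]]
contact_force: [0.1, 0.1, -2.4]
gripper_width: 0.472
grip_force: 19.9
```

move_arm --targets '[0,0,0.002,0,0,0,0.001,0,0,0,0.001,0,0,0,0.001,0,0,0,0.001,0]'

```text
clock: 58.4
eef_pos: [558.5, 183.8, 113.1]
ee_rot: [[0.96, -0.279, 0.001], [-0.279, -0.96, 0.0], [0.001, -0.001, -1.0]]
contact_force: [-0.2, -0.0, -1.7]
gripper_width: 0.467
grip_force: 19.9
```

move_arm --targets '[0,0,0.001,0,0,0,0.0005,0,0,0,0,0,0,0,0,0,0,0,0,0]'

```text
clock: 58.82
eef_pos: [558.3, 183.8, 111.1]
ee_rot: [[0.96, -0.278, 0.001], [-0.278, -0.96, 0.0], [0.001, -0.0, -1.0]]
contact_force: [0.4, 1.1, 2.6]
gripper_width: 0.47
grip_force: 19.9
```

```bash
python3 -c "
from h import *
togo([557.6,183.6,111.1],-16.2)"
```

```text
tool shift [-0.6  0.4 -0. ] tcp [558.3 183.8 111.1] yaw -16.2 turn 0.0 F [0.4 1.1 2.6] w 0.47 grip 19.9 t 58.8
```

Release, rise and move aside, then take a final look.

move_arm --targets '[0,0,0,0,0,0,0,0,0,0,0,0,0,0,0,0,0,0,-0.005,0]' --fingers 0.75

```text
clock: 59.23
eef_pos: [557.7, 183.6, 114.8]
ee_rot: [[0.96, -0.279, -0.001], [-0.279, -0.96, -0.0], [-0.001, 0.001, -1.0]]
contact_force: [0.3, 0.5, -1.0]
gripper_width: 0.739
grip_force: 0.0
```

move_arm --targets '[0,0,-0.02,0,0,0,-0.03,0,0,0,-0.035,0,0,0,-0.02,0,0.005,0.015,0,0]'

```text
clock: 59.65
eef_pos: [559.8, 169.6, 226.5]
ee_rot: [[0.961, -0.277, 0.007], [-0.277, -0.961, 0.002], [0.006, -0.004, -1.0]]
contact_force: [0.8, -0.3, 0.3]
gripper_width: 0.749
grip_force: 0.0
```

move_arm --targets '[0.01,0.03,0,0,0.01,0.03,0,0,0.01,0.03,0,0,0.01,0.03,0,0,0.01,0.03,0,0]'

```text
clock: 60.07
eef_pos: [564.8, 8.5, 221.2]
ee_rot: [[0.96, -0.278, 0.0], [-0.278, -0.96, -0.0], [0.0, -0.0, -1.0]]
contact_force: [0.4, 0.2, -0.5]
gripper_width: 0.752
grip_force: 0.0
```

move_arm --targets '[0.01,0.03,0,0,0.01,0.03,0,0,0.01,0.03,0,0,0.005,0.02,0,0,0,0.01,0,0]'

```text
clock: 60.48
eef_pos: [565.0, -117.5, 220.8]
ee_rot: [[0.96, -0.28, -0.0], [-0.28, -0.96, -0.0], [0.0, 0.0, -1.0]]
contact_force: [0.0, -0.0, 0.3]
gripper_width: 0.751
grip_force: 0.0
```

move_arm --targets '[0,0,0,0,0,0,0,0,0,0,0,0,0,0,0,0,0,0,0,0]'

```text
clock: 60.9
eef_pos: [565.3, -114.1, 220.8]
ee_rot: [[0.961, -0.277, 0.0], [-0.277, -0.961, 0.0], [0.0, -0.0, -1.0]]
contact_force: [-0.1, 0.3, -0.4]
gripper_width: 0.753
grip_force: 0.0
```

```bash
python3 -c "
from h import *
togo([558,184,222],-16.2)
s=viewer.capture('scene')['img']; s0=cv2.imread('pics/scene0.png')
f=lambda i: cv2.resize(i[180:350,230:420],(400,358))
cv2.imwrite('pics/d9.png',np.hstack([f(s0),f(s)]))"
```

```text
tool shift [ -89.6 -284.3   -1.2] tcp [ 565.3 -114.1  220.8] yaw -16.1 turn 0.1 F [-0.1  0.3 -0.4] w 0.753 grip 0.0 t 60.9
```

View pics/d9.png

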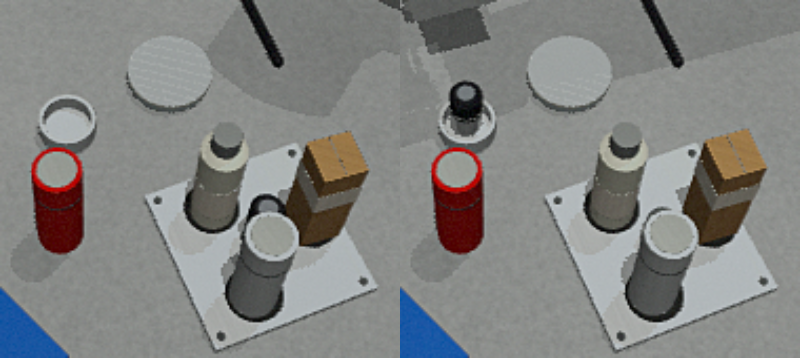

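Before (left) and after (right) match to within 1–2 pixels: the bottle, carton and tin are back on their pads, the telescope is upright in the cup at (467,110), and the dish hasn't moved.

```bash
python3 -c "
from workcell import ticket
print(ticket.hand_in())"
```

```text
the job is handed in; nothing more can be done
None
```

I handed the job in at about 61 s with no verdict returned; the last picture shows the telescope upright in the cup, the bottle, carton and tin back upright on their own pads, and the dish unmoved.

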